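# Check-weigh the stain tins on the spring balance

## Robot

A 6-joint arm with a two-finger parallel gripper is mounted at the origin on a cart in front of the work surface, level with it; the furniture and walls round the work are solid. World frame = base frame: x ahead of the robot, y to its left, z up, the work surface at z = 0. Lengths are in mm, angles in rad, forces in N, time in s.
With the tool pointing down it reaches from about 275 to 1000 mm from the base axis. Payload 8.4 kg.
Tool frame: the origin (TCP) lies between the finger pads; the fingertips stand 22 mm ahead of it and the grasp point (between the pads) lies 3 mm ahead of it; z points along the fingers, y is the line along which they close (so a half turn about z gives the same grasp; the last joint's range is limited). The gripper opens to 85 mm and grips with 20 to 120 N. Pads are 22 mm wide; open, the fingers measure 114 mm over their backs; the gripper's body (76 mm by 85 mm) begins 54 mm behind the grasp point. The pads swing forward as they close: fully open they stand 13 mm farther back than shut.
Start: joints at [1.263, 0.353, 1.633, -0, 1.155, -0.002], TCP at [188.159, 596.007, 215.181] pointing down, gripper open.
Joint ranges: [-2.63, 2.63], [-0.92, 2.1], [0.06, 2.66], [-1.3, 4.44], [0, 2.69], [-3.02, 3.02]. Speed limits (rad/s): [2.22, 2.22, 2.79, 3.14, 3.14, 3.14].

## Interface

Orientations are given as [roll, pitch, yaw] about the fixed x, y, z axes, in that order (R = Rz(yaw) Ry(pitch) Rx(roll)).
In Python, from rig import r, grab_frame gives the robot as it stands.
- The arm moves only by the shell command python3 -m inch 'ROWS' [FORCE]. ROWS is JSON, a list of rows, each a list of 7 numbers: the turn, a rotation vector about the tool's x, y, z as a fraction of full scale, then the shift along the tool's x, y, z as a fraction of full scale, then the closure, from 0 (fully open) to 1 (shut). In form: [[rx, ry, rz, dx, dy, dz, fingers], ...]. A call has 1 to 8 rows; each row shifts and turns the commanded pose from where the row before left it, along the tool's axes as they then stand; what a row does not reach is not made up. Full scale, the value 1, is 2.5 cm for a shift and pi rad for a turn. A row lasts 1/12 s, in which the tool goes at most 41.7 mm and 7.16 degrees, less where a joint would pass 70% of its speed; a pose out of reach is approached as far as the arm can. A call with a number of a shift or a turn outside -1 to 1 is refused whole. A call with a gripper value outside its range is refused whole. The fingers move at their own pace and stop on an object; FORCE is the grip in N (left out, the last holds). Time passes only in rows, so rows that do not move let the fingers close. It gives the time, the measured TCP pose, the force, the opening and the grip force at its end, in the units of the state.
- r.sense(): the state, without advancing time (a new reading comes with each control period).
- grab_frame(name): name is "scene" or "top" or "wrist"; returns a dict with "pixels" (480x640x3 uint8, red, green, blue), "z_map" (480x640 float32, mm along the optical axis (not along the pixel's ray), 0 where there is no reading), "vertical_fov" (degrees; the focal length in pixels is half the picture's height over the tangent of half this angle, whatever the lens; pixels are square), "cx", "cy" (the principal point, pixels), "cam_to_world" (4x4, takes a point from camera to world coordinates). Camera axes: x right, y down, z forward; pixel columns grow to the right and rows downward; lengths in mm; the calibration is good to about 2 mm. A picture is of the moment at which its call begins.
- r.sign_off(): hands the job in; it is judged then, once.
The state is a dict: "clock": time; "qpos": joint angles; "qvel": joint speeds; "joint_efforts": joint torques, N m; "eef_pos": TCP position; "tcp_rot": TCP orientation; "contact_force": force on the tool from outside, world axes, zero at the start; "wrist_torque": the same for the moment, N m; "opening": opening from 0.0 (shut) to 1.0 (fully open); "grasp_force": force on a finger pad.
Only numpy, scipy, OpenCV 4.12 (cv2) and the standard library are available. Lean on these libraries where they do the work, as an engineer would, in place of code of your own. Each camera call takes 0.05 s, during which the arm holds its last target. There are 200 camera calls.

## Task

The tallest of the bailed tins has fallen over: stand it up on the bench first and let go of it. Then weigh every tin there is on the column balance, from the shortest to the tallest: hang it by its bail on the sprung hook, easing it on so that the hook does not run down to its stop, let go and wait until the hook and the tin hang still and a good second more, then take it off again and stand it upright on the wooden ware board. Leave the jar, the cup and the tile alone, and finish with the hook empty and all the tins standing on the board.

Things in the scene. Friction and masses are not known exactly. Their poses are not given: they have to be found in the camera images.
- tin_1: the shortest tin: square, aluminium, 46 x 46 x 42 mm high, 150 g +-15%, bottom-heavy; origin: centre of its underside, z up through the lid. Rigid dark strap bail on the lid spans its own x: upright sides 42 mm over the outside (grip here across x), 30 mm inside, 10 mm thick along y, 40 mm tall, then a gable of 7 mm bar, top 56 mm above the lid. May be absent; starts upright
- tin_1_eye (a point): underside of the middle of the bail's gable, the point that sits on the hook (the hook passes through along the tin's y): on the axis of tin_1, 89.5 mm above its underside
- tin_2: the second shortest tin: square, aluminium, 48 x 48 x 58 mm high, 210 g +-15%, bottom-heavy; origin: centre of its underside, z up through the lid. Rigid dark strap bail on the lid spans its own x: upright sides 42 mm over the outside (grip here across x), 30 mm inside, 10 mm thick along y, 40 mm tall, then a gable of 7 mm bar, top 56 mm above the lid. May be absent; starts upright
- tin_2_eye (a point): underside of the middle of the bail's gable, the point that sits on the hook (the hook passes through along the tin's y): on the axis of tin_2, 105.5 mm above its underside
- tin_3: the second tallest tin: square, aluminium, 50 x 50 x 76 mm high, 290 g +-15%, bottom-heavy; origin: centre of its underside, z up through the lid. Rigid dark strap bail on the lid spans its own x: upright sides 42 mm over the outside (grip here across x), 30 mm inside, 10 mm thick along y, 40 mm tall, then a gable of 7 mm bar, top 56 mm above the lid. May be absent; starts upright
- tin_3_eye (a point): underside of the middle of the bail's gable, the point that sits on the hook (the hook passes through along the tin's y): on the axis of tin_3, 123.5 mm above its underside
- tin_4: the tallest tin: square, aluminium, 50 x 50 x 100 mm high, 390 g +-15%, bottom-heavy; origin: centre of its underside, z up through the lid. Rigid dark strap bail on the lid spans its own x: upright sides 42 mm over the outside (grip here across x), 30 mm inside, 10 mm thick along y, 40 mm tall, then a gable of 7 mm bar, top 56 mm above the lid. Starts on its side, x level, z roughly along +y
- tin_4_eye (a point): underside of the middle of the bail's gable, the point that sits on the hook (the hook passes through along the tin's y): on the axis of tin_4, 147.5 mm above its underside
- balance: column spring balance, fixed to the bench: 130 x 120 x 14 mm dark base plate, aluminium column 20 x 30 mm and 311 mm high with a white graduated strip. Origin: centre of the base's underside. Its hook arm sticks out level from the column along the balance's own -x axis (towards the robot)
- hook_seat (a point): lowest point of the hook bar's upper face, where a bail sits: 115 mm out from the column axis, 235 mm above the bench unloaded, moves with the hook. The 8 mm bar forms a shallow V here (9 mm higher 15 mm to either side); 20 mm farther out it ends in a tip 22 mm above the seat; inwards it runs on clear to a 36 x 44 x 34 mm block on the column
- hook (a joint): how far the hook has dipped, m: 0 unloaded (a light preload of 0.2 N holds it there), growing downwards, stop at 0.085. The spring gives 100 N/m, so the tallest tin dips it about 37 mm; let go suddenly it overshoots and bobs at about 2 Hz for a second or two
- board: pale wooden ware board on two battens, fixed: 360 mm along its x, 140 mm along its y, its top face 24 mm above the bench. Origin: on the bench below its centre
- jar: bystander: a round jar with a dark cap, 60 mm across, 80 mm high. Origin: centre of the underside
- cup: bystander: an unglazed clay cup, 72 mm across, 77 mm high. Origin: centre of the underside
- tile: bystander: a small flat glazed test tile, 61 x 43 x 9 mm. Origin: centre of the underside
Things that resemble listed ones, but are neither listed nor needed, are in the scene too. Leave any orange, purple or yellow look-alike of the tin_3 alone.

How it is judged (in metres and radians):
On the way, in this order (a step that is already met when the one before it is completed fails the run):
1. the fallen tallest tin stands upright on the bench, let go and at rest (angle between tin_4's own z axis and vertical below 0.1 rad and height (world z) of tin_4 between -0.006 and 0.006 m and contact force between tin_4 and the fingers below 0.05 N and linear speed of tin_4 below 0.02 m/s and height (world z) of tin_4_eye above 0.13 m), for 0.3 s.
2. the shortest tin hangs by its bail on the hook, let go, and has come to rest (distance between tin_1_eye and hook_seat below 0.015 m and contact force between tin_1 and balance above 0.7 N and contact force between tin_1 and the fingers below 0.05 N and angle between tin_1's own z axis and vertical below 0.3 rad and linear speed of tin_1 below 0.03 m/s), for 0.7 s.
3. the second shortest tin hangs by its bail on the hook, let go, and has come to rest (distance between tin_2_eye and hook_seat below 0.015 m and contact force between tin_2 and balance above 0.7 N and contact force between tin_2 and the fingers below 0.05 N and angle between tin_2's own z axis and vertical below 0.3 rad and linear speed of tin_2 below 0.03 m/s), for 0.7 s.
4. the second tallest tin hangs by its bail on the hook, let go, and has come to rest (distance between tin_3_eye and hook_seat below 0.015 m and contact force between tin_3 and balance above 0.7 N and contact force between tin_3 and the fingers below 0.05 N and angle between tin_3's own z axis and vertical below 0.3 rad and linear speed of tin_3 below 0.03 m/s), for 0.7 s.
5. the tallest tin hangs by its bail on the hook, let go, and has come to rest (distance between tin_4_eye and hook_seat below 0.015 m and contact force between tin_4 and balance above 0.7 N and contact force between tin_4 and the fingers below 0.05 N and angle between tin_4's own z axis and vertical below 0.3 rad and linear speed of tin_4 below 0.03 m/s), for 0.7 s.
At the end, for the whole second after the job is handed in: every tin present stands upright (within 0.1 rad) on the ware board, its centre over the board, let go and at rest, and the hook is empty (dip under 4 mm) (value of joint hook below 0.004 m and angle between each of tin_1, tin_2, tin_3, tin_4's own z axis and vertical below 0.1 rad and height (world z) of tin_1 between 0.018 and 0.03 m and contact force between each of tin_1, tin_2, tin_3, tin_4 and the fingers below 0.05 N and linear speed of each of tin_1, tin_2, tin_3, tin_4 below 0.02 m/s and height (world z) of tin_1_eye above 0.101 m and x of tin_1 in the frame of board between -0.18 and 0.18 m and y of tin_1 in the frame of board between -0.07 and 0.07 m and height (world z) of tin_2 between 0.018 and 0.03 m and height (world z) of tin_2_eye above 0.117 m and x of tin_2 in the frame of board between -0.18 and 0.18 m and y of tin_2 in the frame of board between -0.07 and 0.07 m and height (world z) of tin_3 between 0.018 and 0.03 m and height (world z) of tin_3_eye above 0.135 m and x of tin_3 in the frame of board between -0.18 and 0.18 m and y of tin_3 in the frame of board between -0.07 and 0.07 m and height (world z) of tin_4 between 0.018 and 0.03 m and height (world z) of tin_4_eye above 0.159 m and x of tin_4 in the frame of board between -0.18 and 0.18 m and y of tin_4 in the frame of board between -0.07 and 0.07 m); the robot touches nothing.
It fails at once if the hook is driven down to near its stop (dip over 80 mm) (value of joint hook above 0.08 m).
It fails at once if the jar, the cup or the tile is shifted by more than 25 mm (distance of any of jar, cup, tile from where it was at the start of the episode above 0.025 m).
Of tin_1, tin_2, tin_3 only 1 to 2 are there at a start; the rules pass over those that are not, and their reading is None.
At some moment in a run one of tin_1, tin_2, tin_3 may be knocked a few centimetres aside while the robot is not near it.
It also fails if it takes over 210 s, if anything falls off the work surface, if the arm or the gripper's body presses on something with over 40 N, if the wrist force passes 120 N, or if a joint passes its speed limit or range.

## Working session

There is one attempt and no reset: what is moved stays moved. The work goes in short steps, Python scripts to look and compute and a shell command to move; the robot and the scene stay as the last step left them, time stands still between calls to the robot, and variables do not carry over. Pictures are saved under pics/ and viewed, at most 14 in all, crops included, and the job is handed in when it is done.

```bash
ls; mkdir -p pics; cat > h.py <<'E'
import numpy as np, cv2
from rig import r, grab_frame
def snap(n, f=None):
    d=grab_frame(n)
    if f: cv2.imwrite('pics/'+f, d['pixels'][:,:,::-1]); np.savez('pics/'+f[:-4]+'.npz', **{k:np.array(v) for k,v in d.items()})
    return d
def pts(d):
    z=np.asarray(d['z_map'],float); f=240/np.tan(np.radians(float(d['vertical_fov']))/2)
    v,u=np.mgrid[0:480,0:640]
    P=np.stack([(u-d['cx'])*z/f,(v-d['cy'])*z/f,z,np.ones_like(z)],-1)@np.asarray(d['cam_to_world']).T
    P=P[...,:3]; P[z==0]=np.nan
    return P
def load(f): return dict(np.load('pics/'+f))
E
python3 - <<'E'
from h import *
snap('scene','s1.png');snap('top','t1.png')
print(r.sense())
E
```

```text
pics
{'clock': 0.1, 'qpos': array([ 1.26259855e+00,  3.53597764e-01,  1.63402845e+00,  2.05541228e-05,
        1.15517199e+00, -2.41549942e-03]), 'qvel': array([ 2.33877225e-04, -7.52103520e-05, -2.29617837e-03, -5.78956685e-04,
        1.80651906e-03,  1.08684255e-03]), 'joint_efforts': array([ 1.57047125e-03, -6.06356621e+01, -3.42818713e+01,  1.60574509e-04,
        4.04134902e-03, -1.66066610e-05]), 'eef_pos': array([188.02500278, 595.60647207, 214.53836271]), 'tcp_rot': array([-3.14038715e+00, -2.17061623e-05,  2.83580206e+00]), 'contact_force': array([-0.24397578,  0.07098901, -0.50703825]), 'wrist_torque': array([ 0.04585548,  0.00689906, -0.02607958]), 'grasp_force': 0.0, 'opening': 0.99695315344691}
```

View pics/s1.png

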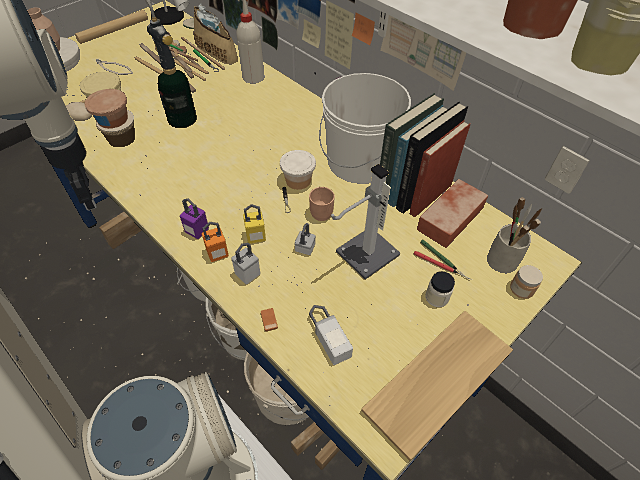

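View pics/t1.png

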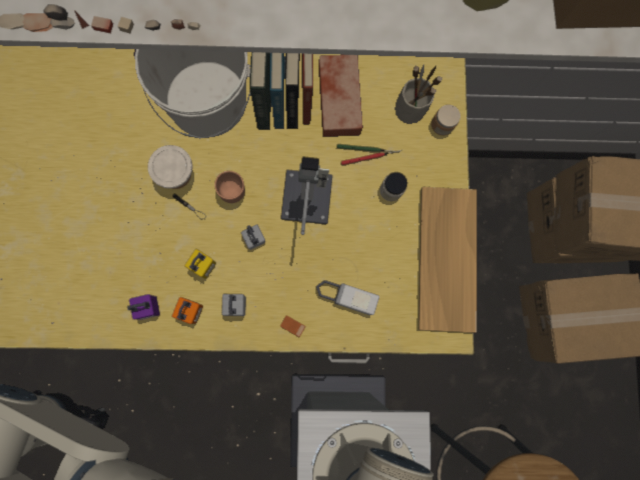

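The scene view shows the fallen tin at (333,335), upright aluminium tins at (305,240) and (245,265), and look-alikes in purple (193,220), orange (215,243) and yellow (254,224). The balance is at (370,240), the cup at (321,203), the jar at (440,288), the tile at (269,319) and the board at (437,385). In the top view the same aluminium tins are at (253,237) and (233,305), and the fallen tin is at (350,297). Next I'll take a close crop and depth measurements.

```bash
python3 - <<'E'
from h import *
d=load('t1.png'); P=pts(d); ds=load('s1.png'); Q=pts(ds)
a=d['pixels'][210:350,180:390]; b=ds['pixels'][215:375,220:375]
a=cv2.resize(a,None,fx=2.8,fy=2.8,interpolation=2); b=cv2.resize(b,None,fx=2.4,fy=2.4,interpolation=2)
c=np.zeros((600,800,3),np.uint8); c[:392,:588]=a[:392,:588]; 
cv2.imwrite('pics/c1.png',a[:,:,::-1]); cv2.imwrite('pics/c2.png',b[:,:,::-1])
def reg(name,P,px,z0,z1,rad):
    # points within world radius of pixel point
    c=P[px[1],px[0]]; m=(np.hypot(P[...,0]-c[0],P[...,1]-c[1])<rad)&(P[...,2]>z0)&(P[...,2]<z1)
    q=P[m]; 
    if len(q)<5: print(name,'few',c);return
    (cx,cy),(w,h),an=cv2.minAreaRect(q[:,:2].astype(np.float32))
    print(name,len(q),'c',np.round((cx,cy)),'wh',np.round((w,h)),'an',round(an),'z',np.round(np.percentile(q[:,2],[5,50,95])),'px',np.round(c))
print('bench',np.nanmedian(P[250:280,340:380,2]))
reg('small lid',P,(253,240),30,62,45);reg('small bail',P,(253,240),75,200,45)
reg('small all',Q,(305,244),12,200,45)
reg('mid lid',P,(233,305),30,90,45);reg('mid bail',P,(233,305),95,200,45);reg('mid all',Q,(245,268),12,200,45)
reg('fallen',P,(355,300),12,200,120);reg('fallen body',P,(355,300),38,70,100)
reg('fallen S',Q,(333,335),12,200,120)
reg('board',P,(448,260),18,30,230);reg('boardS',Q,(437,385),18,30,230)
reg('base',P,(320,215),9,19,90);
reg('hook',P,(304,222),215,300,150);reg('hookS',Q,(345,215),200,300,150)
reg('jar',P,(395,185),60,100,50);reg('cup',P,(230,187),60,100,60);reg('tile',P,(292,325),4,15,50)
for n in [(180,118),(0,0)]: pass
print('fallen tin pix', [np.round(P[y,x]) for x,y in [(322,290),(335,290),(350,297),(375,300)]])
E
```

```text
Traceback (most recent call last):
  File "h.py", line 13, in load
    def load(f): return dict(np.load('pics/'+f))
                             ~~~~~~~^^^^^^^^^^^
ValueError: This file contains pickled (object) data. If you trust the file you can load it unsafely using the `allow_pickle=` keyword argument or `pickle.load()`.
```

```bash
sed -i "s|'pics/'+f))|'pics/'+f[:-4]+'.npz'))|" h.py
cat >> h.py <<'E'
def reg(name,P,px,z0,z1,rad):
    c=P[px[1],px[0]] if isinstance(px[0],int) else np.array([px[0],px[1],0]); m=(np.hypot(P[...,0]-c[0],P[...,1]-c[1])<rad)&(P[...,2]>z0)&(P[...,2]<z1)
    q=P[m]
    if len(q)<5: print(name,'few',c);return
    (cx,cy),(w,h),an=cv2.minAreaRect(q[:,:2].astype(np.float32))
    print(name,len(q),'c',np.round((cx,cy),1),'wh',np.round((w,h)),'an',round(an,1),'z',np.round(np.percentile(q[:,2],[5,50,95])),'px',np.round(c))
E
python3 - <<'E'
from h import *
d=load('t1.png'); P=pts(d); ds=load('s1.png'); Q=pts(ds)
a=d['pixels'][210:350,180:390]
cv2.imwrite('pics/c1.png',cv2.resize(a,None,fx=3.5,fy=3.5,interpolation=2)[:,:,::-1])
print('bench',np.nanmedian(P[250:280,340:380,2]))
reg('small lid',P,(253,240),30,62,45);reg('small bail',P,(253,240),75,200,45)
reg('small all',Q,(305,244),12,200,45)
reg('mid lid',P,(233,305),30,90,45);reg('mid bail',P,(233,305),95,200,45);reg('mid all',Q,(245,268),12,200,45)
reg('fallen',P,(355,300),12,200,120);reg('fallen body',P,(355,300),38,70,100)
reg('fallen S',Q,(333,335),12,200,120)
reg('board',P,(448,260),18,30,230);reg('boardS',Q,(437,385),18,30,230)
reg('base',P,(320,215),9,19,90)
reg('hook',P,(304,222),215,300,150);reg('hookS',Q,(345,215),200,300,150)
reg('jar',P,(395,185),60,100,50);reg('cup',P,(230,187),60,100,60);reg('tile',P,(292,325),4,15,50)
print('fallen tin pix', [np.round(P[y,x]) for x,y in [(322,290),(335,290),(350,297),(375,300)]])
E
```

```text
bench 0.5397813817799033
small lid 310 c [568.3 279.9] wh [47. 46.] an 27.5 z [37. 43. 48.] px [551. 275.  83.]
small bail 60 c [568.  280.1] wh [42.  9.] an 27.8 z [80. 90. 98.] px [551. 275.  83.]
small all 411 c [563.8 276.7] wh [53. 48.] an 26.9 z [15. 41. 88.] px [553. 262.  42.]
mid lid 432 c [398.6 320. ] wh [51. 50.] an 89.6 z [45. 76. 81.] px [397. 317.  80.]
mid bail 66 c [399.3 319.7] wh [39.  9.] an 0.5 z [113. 123. 130.] px [397. 317.  80.]
mid all 698 c [395.9 313.4] wh [48. 51.] an 89.5 z [ 18.  72. 119.] px [379. 293.  71.]
fallen 1021 c [403.7  35.2] wh [161. 133.] an 21.4 z [27. 50. 55.] px [415.  28.  51.]
fallen body 848 c [419.   24.3] wh [99. 51.] an 73.2 z [45. 50. 55.] px [415.  28.  51.]
fallen S 1199 c [423.6  45.8] wh [154.  52.] an 72.2 z [20. 49. 53.] px [415.  22.  48.]
board 7635 c [ 526.7 -158. ] wh [236. 361.] an 88.5 z [20. 24. 29.] px [ 519. -205.   30.]
boardS 9875 c [ 524.6 -151.8] wh [255. 363.] an 88.0 z [21. 24. 27.] px [ 503. -215.   25.]
base 1093 c [632.1 116.9] wh [158. 171.] an 14.0 z [10. 14. 18.] px [629. 113.  14.]
hook 575 c [615.5 144.3] wh [ 63. 153.] an 85.6 z [230. 247. 288.] px [569. 156. 238.]
hookS 1169 c [793.8 245.1] wh [300. 150.] an 58.9 z [202. 228. 262.] px [730. 283.   1.]
jar 457 c [698.9 -66.7] wh [56. 56.] an 7.8 z [63. 79. 85.] px [693. -65.  82.]
cup 212 c [686.6 338.6] wh [72. 70.] an 48.5 z [62. 74. 80.] px [696. 342.  14.]
tile 420 c [354.  176.5] wh [93. 96.] an 68.6 z [ 4.  8. 13.] px [353. 178.   8.]
fallen tin pix [array([441., 105.,  -2.]), array([441.,  73.,   4.]), array([422.,  40.,  49.]), array([415., -20.,  56.])]
```

View pics/c1.png

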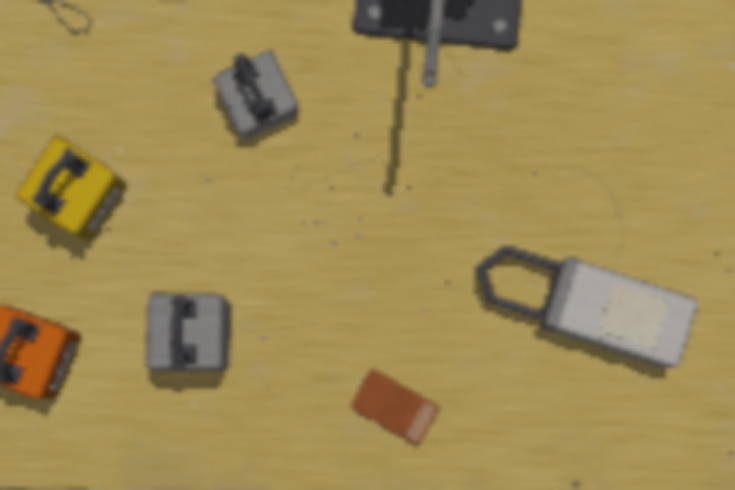

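The crop shows the short tin (255,95), lid z≈43 and 46 wide, so tin_1. The tin at (187,332) has lid z≈77 and is 50 wide, so tin_3. tin_2 is absent. The fallen tin_4 has its bail at (520,280) pointing to +y/+x. Now the hook, base and board.

```bash
cat >> h.py <<'E'
from scipy.spatial.transform import Rotation as R
def go(pos,rpy,fr=None):
    """rotation (rotvec/pi) first, then shift (/25) in final tool axes"""
    s=r.sense(); 
    p0,q0=(s['eef_pos'],s['tcp_rot']) if fr is None else fr
    A=R.from_euler('xyz',q0);B=R.from_euler('xyz',rpy)
    rv=(A.inv()*B).as_rotvec()/np.pi; dx=B.inv().apply(np.array(pos)-p0)/25
    print('turn',np.round(rv,3),'rows>=%.1f'%(np.linalg.norm(rv)/0.039),'shift',np.round(dx,2),'rows>=%.1f'%np.abs(dx).max())
def st():
    s=r.sense(); print('t',round(s['clock'],2),'p',np.round(s['eef_pos'],1),'rpy',np.round(s['tcp_rot'],3),'F',np.round(s['contact_force'],1),'op',round(s['opening'],3),'g',round(s['grasp_force'],1),'q',np.round(s['qpos'],2))
E
python3 - <<'E'
from h import *
for f in ('t1.png','s1.png'):
    d=load(f);P=pts(d);X,Y,Z=P[...,0],P[...,1],P[...,2]
    m=(Z>222)&(Z<275)&(X>530)&(X<625)&(Y>90)&(Y<230); q=P[m]
    print(f,len(q)); c=np.polyfit(q[:,0],q[:,1],1); print('bar line',c)
    for x in range(530,625,6):
        w=q[(q[:,0]>=x)&(q[:,0]<x+6)]
        if len(w): print(x,len(w),np.round(w.mean(0),1),round(w[:,2].max()))
    m=(Z>19)&(Z<30)&(X>300)&(X<720)&(Y<-75)&(Y>-350)
    k=cv2.morphologyEx(m.astype(np.uint8),cv2.MORPH_OPEN,np.ones((7,7)))>0
    print('board',cv2.minAreaRect(P[k][:,:2].astype(np.float32)))
    m=(Z>8)&(Z<20)&(X>560)&(X<760)&(Y>50)&(Y<220)
    k=cv2.morphologyEx(m.astype(np.uint8),cv2.MORPH_OPEN,np.ones((3,3)))>0
    print('base',cv2.minAreaRect(P[k][:,:2].astype(np.float32)))
    m=(Z>295)&(Z<330)&(X>600)&(X<760)&(Y>50)&(Y<220); print('col top',P[m].mean(0))
E
```

```text
t1.png 144
bar line [-8.93244496e-02  2.09531628e+02]
536 4 [540.8 161.5 256.1] 260
542 9 [544.1 161.2 256.7] 261
548 7 [551.4 159.9 244.4] 250
554 11 [557.2 159.8 239.7] 244
560 10 [563.4 159.1 236.4] 240
566 10 [568.8 159.  238.3] 243
572 14 [575.2 157.4 242.4] 249
578 9 [580.9 158.2 244.2] 248
584 10 [586.9 157.7 243. ] 249
590 12 [593.2 155.9 244.3] 248
596 9 [598.8 156.2 244.9] 249
602 11 [604.6 156.  242.3] 247
608 10 [610.7 154.7 244.3] 249
614 11 [616.9 154.5 243.8] 247
620 7 [622.5 153.8 243.7] 248
board ((525.763671875, -204.96961975097656), (140.36227416992188, 358.4527587890625), 88.48693084716797)
base ((677.2473754882812, 149.21243286132812), (119.96114349365234, 130.0313262939453), 84.61860656738281)
col top [676.57101618 149.05770903 310.91875173]
s1.png 132
bar line [-7.86974549e-02  1.99123889e+02]
536 13 [539.4 156.8 252.7] 260
542 10 [544.9 155.4 244.2] 256
548 6 [551.4 155.8 239.3] 243
554 10 [557.2 154.6 235.1] 241
560 7 [563.  155.  235.3] 236
566 12 [568.6 154.9 237.8] 241
572 13 [575.1 154.6 241.5] 245
578 7 [581.3 153.5 243. ] 247
584 5 [586.  152.6 241. ] 243
590 12 [592.7 152.8 241.9] 246
596 7 [599.4 152.2 243.2] 245
602 8 [605.1 151.4 242.4] 245
608 8 [611.  150.3 241.8] 243
614 10 [617.2 150.7 242.6] 245
620 4 [621.9 149.3 243.5] 244
board ((522.6378784179688, -209.03134155273438), (140.16510009765625, 363.0254821777344), 88.1310043334961)
base ((674.7581176757812, 145.9512939453125), (121.79759216308594, 131.15347290039062), 84.47917938232422)
col top [672.04102737 144.20348329 308.04310296]
```

```bash
python3 - <<'E'
from h import *
st()
a=np.radians(72.7); d=np.array([np.cos(a),np.sin(a),0]);k=np.array([0,0,1.]);y=np.array([np.sin(a),-np.cos(a),0])
def ori(t): # tilt t: tool pointing down and to -d
    z=-np.cos(t)*k-np.sin(t)*d; return R.from_matrix(np.c_[np.cross(y,z),y,z]).as_euler('xyz')
g=np.array([417,22,25])+70*d; print(g)
v=ori(0); T=ori(np.pi/4); print(v,T)
z=R.from_euler('xyz',T).as_matrix()[:,2]
pre=g-z*100
print(pre); go(pre,v); go(pre,T,(pre,v)); go(g-3*z,T,(pre,T))
E
```

```text
t 0.1 p [188.  595.6 214.5] rpy [-3.14  -0.     2.836] F [-0.2  0.1 -0.5] op 0.997 g 0.0 q [ 1.26  0.35  1.63  0.    1.16 -0.  ]
[437.81624119  88.83325597  25.        ]
[3.14159265 0.         1.26885437] [3.14159265 0.78539816 1.26885437]
[458.84382019 156.34503954  95.71067812]
turn [-0.     0.     0.499] rows>=12.8 shift [-13.55  15.57   4.75] rows>=15.6
turn [ 0.   -0.25 -0.  ] rows>=6.4 shift [0. 0. 0.] rows>=0.0
turn [0. 0. 0.] rows>=0.0 shift [-0.   -0.    3.88] rows>=3.9
```

```bash
python3 -m inch '[[0,0,0.0384,0,0,0,0],[0,0,0.0384,0,0,0,0],[0,0,0.0384,0,0,0,0],[0,0,0.0384,0,0,0,0],[0,0,0.0384,0,0,0,0],[0,0,0.0384,0,0,0,0],[0,0,0.0384,0,0,0,0]]' 40
python3 -m inch '[[0,0,0.0384,0,0,0,0],[0,0,0.0384,0,0,0,0],[0,0,0.0384,0,0,0,0],[0,0,0.0384,0,0,0,0],[0,0,0.0384,0,0,0,0],[0,0,0.0384,0,0,0,0]]'
python3 -m inch '[[0,0,0,-0.7,0.78,0,0],[0,0,0,-0.7,0.78,0,0],[0,0,0,-0.7,0.78,0,0],[0,0,0,-0.7,0.78,0,0],[0,0,0,-0.7,0.78,0,0],[0,0,0,-0.7,0.78,0,0],[0,0,0,-0.7,0.78,0,0]]'
python3 -m inch '[[0,0,0,-0.68,0.78,0,0],[0,0,0,-0.68,0.78,0,0],[0,0,0,-0.68,0.78,0,0],[0,0,0,-0.68,0.78,0,0],[0,0,0,-0.68,0.78,0,0],[0,0,0,-0.68,0.78,0,0],[0,0,0,-0.68,0.78,0,0]]'
python3 -m inch '[[0,0,0,-0.65,0.78,0,0],[0,0,0,-0.65,0.78,0,0],[0,0,0,-0.65,0.78,0,0],[0,0,0,-0.65,0.78,0,0],[0,0,0,-0.65,0.78,0,0],[0,0,0,-0.65,0.78,0,0],[0,0,0,0,0,0,0]]'
python3 -c "
from h import *
st();snap('wrist','w1.png')
T=[3.14159,.7854,1.2689]
go([458.8,156.3,95.7],T)"
```

```text
clock: 0.68
eef_pos: [188.1, 595.7, 214.7]
tcp_rot: [-3.141, 0.001, 1.985]
contact_force: [0.3, 1.2, -0.4]
opening: 1.002
grasp_force: 0.0
clock: 1.18
eef_pos: [188.1, 595.7, 214.7]
tcp_rot: [-3.142, 0.001, 1.261]
contact_force: [0.0, 0.0, -0.2]
opening: 1.001
grasp_force: 0.0
clock: 1.77
eef_pos: [282.2, 437.0, 214.9]
tcp_rot: [-3.141, 0.001, 1.268]
contact_force: [1.8, -0.5, 0.8]
opening: 0.997
grasp_force: 0.0
clock: 2.35
eef_pos: [376.9, 282.7, 215.0]
tcp_rot: [-3.141, 0.0, 1.268]
contact_force: [0.5, 0.5, 0.6]
opening: 0.998
grasp_force: 0.0
clock: 2.93
eef_pos: [460.9, 153.2, 215.1]
tcp_rot: [3.14, 0.001, 1.266]
contact_force: [-0.4, 0.3, -0.2]
opening: 0.995
grasp_force: 0.0
t 2.93 p [460.9 153.2 215.1] rpy [3.140e+00 1.000e-03 1.266e+00] F [-0.4  0.3 -0.2] op 0.995 g 0.0 q [ 0.32  0.13  1.92 -0.    1.08  0.62]
turn [-0.001 -0.25  -0.001] rows>=6.4 shift [ 3.41 -0.06  3.33] rows>=3.4
```

View pics/w1.png

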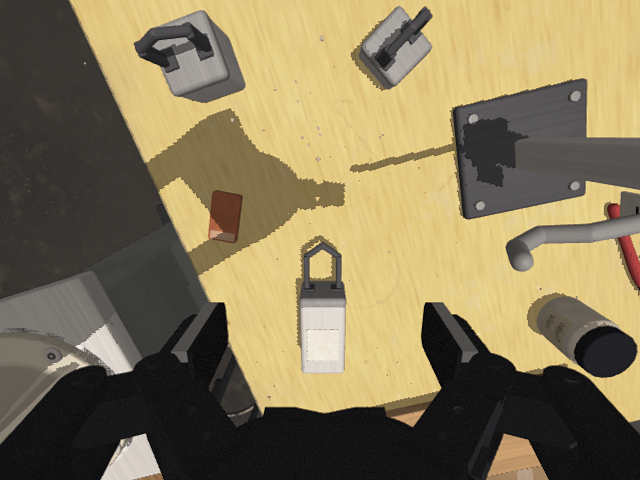

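The wrist view shows the fallen tin axis-aligned, with the bail at (322,265), the body at (322,335) and the hook tip at (520,255). I'll check its position with this second viewpoint.

```bash
python3 - <<'E'
from h import *
P=pts(load('w1.png'));X,Y,Z=P[...,0],P[...,1],P[...,2]
m=np.zeros(Z.shape,bool);m[225:385,290:356]=1
b=P[m&(Z>38)];print('body',cv2.minAreaRect(b[:,:2].astype(np.float32)),np.median(b[:,2]))
m2=np.zeros(Z.shape,bool);m2[235:285,295:350]=1
b=P[m2&(Z>15)&(Z<40)];print('bail',cv2.minAreaRect(b[:,:2].astype(np.float32)),np.median(b[:,2]))
m2=np.zeros(Z.shape,bool);m2[200:285,500:640]=1
b=P[m2&(Z>222)&(Z<275)];print(len(b),'bar', np.polyfit(b[:,0],b[:,1],1),b[:,0].min(), np.median(b[b[:,2]<240],0))
reg('tin1',P,(568.,280.),80,110,40);reg('tin3',P,(399.,320.),110,145,40)
reg('tile',P,(354.,176.),5,15,40)
E
```

```text
body ((417.9087829589844, 23.984275817871094), (96.48735046386719, 50.440879821777344), 72.315673828125) 50.792366171203355
bail ((440.2359619140625, 95.81543731689453), (55.49533462524414, 41.50763702392578), 72.67037963867188) 29.63057594022382
2939 bar [-1.03895290e-01  2.18114801e+02] 537.8738408188992 [563.88888824 160.3600319  237.76403891]
tin1 658 c [567.2 279.2] wh [42. 10.] an 26.7 z [82. 90. 98.] px [568. 280.   0.]
tin3 964 c [398.7 318.8] wh [10. 42.] an 89.9 z [113. 123. 131.] px [399. 320.   0.]
tile 1432 c [350.8 177.8] wh [56. 32.] an 61.2 z [ 8.  9. 11.] px [354. 176.   0.]
```

```bash
python3 -m inch '[[0,-0.0357,0,0,0,0,0],[0,-0.0357,0,0,0,0,0],[0,-0.0357,0,0,0,0,0],[0,-0.0357,0,0,0,0,0],[0,-0.0357,0,0,0,0,0],[0,-0.0357,0,0,0,0,0],[0,-0.0357,0,0,0,0,0],[0,0,0,0,0,0,0]]'
python3 -c "
from h import *
st()
T=[3.14159,.7854,1.2660]
z=R.from_euler('xyz',T).as_matrix()[:,2];g=np.array([438.5,90,25.5])
go(g-100*z,T); go(g-3*z,T,(g-100*z,T))"
```

```text
clock: 3.65
eef_pos: [457.9, 157.9, 211.8]
tcp_rot: [-3.137, 0.795, 1.274]
contact_force: [-1.4, -0.2, -0.2]
opening: 1.0
grasp_force: 0.0
t 3.65 p [457.9 157.9 211.8] rpy [-3.137  0.795  1.274] F [-1.4 -0.2 -0.2] op 1.0 g 0.0 q [ 0.64  0.53  1.62 -0.43  1.67  1.05]
turn [0.    0.003 0.002] rows>=0.1 shift [3.27 0.08 3.27] rows>=3.3
turn [0. 0. 0.] rows>=0.0 shift [0.   0.   3.88] rows>=3.9
```

```bash
python3 -m inch '[[0,0,0,0.65,0,0.65,0],[0,0,0,0.65,0.04,0.65,0],[0,0,0,0.65,0.04,0.65,0],[0,0,0,0.65,0,0.65,0],[0,0,0,0.65,0,0.65,0],[0,0,0,0,0,0,0]]'
python3 -m inch '[[0,0,0,0,0,0.6,0],[0,0,0,0,0,0.6,0],[0,0,0,0,0,0.6,0],[0,0,0,0,0,0.6,0],[0,0,0,0,0,0.6,0],[0,0,0,0,0,0.5,0],[0,0,0,0,0,0.4,0],[0,0,0,0,0,0,0]]'
python3 -c "
from h import *
st()
T=[3.14159,.7854,1.2660]
z=R.from_euler('xyz',T).as_matrix()[:,2];g=np.array([438.5,90,25.5])
go(g-3*z,T)"
```

```text
clock: 4.15
eef_pos: [459.0, 154.7, 97.4]
tcp_rot: [-3.137, 0.786, 1.271]
contact_force: [-1.9, -0.5, -0.2]
opening: 1.003
grasp_force: 0.0
clock: 4.82
eef_pos: [439.5, 88.5, 31.2]
tcp_rot: [-3.14, 0.786, 1.268]
contact_force: [-0.2, -0.3, -0.2]
opening: 1.001
grasp_force: 0.0
t 4.82 p [439.5  88.5  31.2] rpy [-3.14   0.786  1.268] F [-0.2 -0.3 -0.2] op 1.001 g 0.0 q [ 0.57  0.72  1.81 -0.49  1.31  1.17]
turn [-0.  0.  0.] rows>=0.0 shift [ 0.19 -0.06  0.01] rows>=0.2
```

```bash
python3 -m inch '[[0,0,0,0.17,-0.05,0,0],[0,0,0,0,0,0,1],[0,0,0,0,0,0,1],[0,0,0,0,0,0,1],[0,0,0,0,0,0,1],[0,0,0,0,0,0,1],[0,0,0,0,0,0,1],[0,0,0,0,0,0,1]]' 60
python3 -m inch '[[0,0,0,0,0,0,1],[0,0,0,0,0,0,1]]'
python3 -c "
from h import *
st()
snap('scene','s2.png')
T=r.sense()['tcp_rot'];p=r.sense()['eef_pos'];print(R.from_euler('xyz',T).as_matrix().round(2))
E=[3.14159,-.7854,1.2660]
go(p+[-40,-40,150],T);go(p,E)"
```

```text
clock: 5.48
eef_pos: [440.2, 92.9, 28.4]
tcp_rot: [3.142, 0.785, 1.268]
contact_force: [-0.4, 0.6, -0.1]
opening: 0.009
grasp_force: 0.0
clock: 5.65
eef_pos: [440.2, 92.9, 28.3]
tcp_rot: [-3.142, 0.785, 1.267]
contact_force: [0.1, -0.2, 0.6]
opening: -0.002
grasp_force: 0.0
t 5.65 p [440.2  92.9  28.3] rpy [-3.142  0.785  1.267] F [ 0.1 -0.2  0.6] op -0.002 g 0.0 q [ 0.57  0.73  1.8  -0.49  1.31  1.18]
[[ 0.21  0.95 -0.21]
 [ 0.68 -0.3  -0.67]
 [-0.71 -0.   -0.71]]
turn [0. 0. 0.] rows>=0.0 shift [-5.66 -1.05 -2.83] rows>=5.7
turn [-0.     0.5    0.001] rows>=12.8 shift [0. 0. 0.] rows>=0.0
```

```bash
python3 -c "
from h import *
d=snap('wrist');a=d['pixels'];b=load('s2.png')['pixels'][240:400,240:440]
c=np.hstack([cv2.resize(a,(400,300)),cv2.resize(b,(375,300))]);cv2.imwrite('pics/m1.png',c[:,:,::-1])
P=pts(load('s2.png'));reg('fallen',P,(418.,24.),40,60,80)
"
```

```text
fallen 890 c [421.2  36.7] wh [133.  52.] an 72.5 z [45. 50. 53.] px [418.  24.   0.]
```

View pics/m1.png

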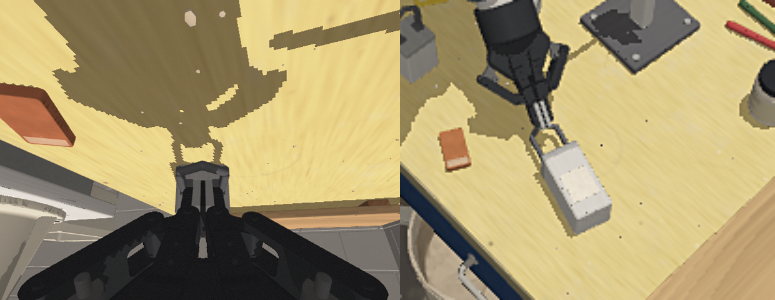

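```bash
python3 -m inch '[[0,0,0,0,0,-0.6,1],[0,0,0,0,0,-0.8,1],[0,0,0,0,0,-0.8,1],[0,0.0347,0,0,0,0,0],[0,0.0347,0,0,0,0,0],[0,0.0347,0,0,0,0,0],[0,0.0347,0,0,0,0,0],[0,0,0,0,0,0,0]]'
python3 -m inch '[[0,0,0,0,0,0,0],[0,0,0,0,0,0,0],[0,0,0,0,0,0,0]]'
python3 -c "
from h import *
st()
P=pts(snap('wrist','w2.png'));reg('body',P,(418.,24.),42,60,62);reg('bail',P,(447.,120.),16,36,28)
T=[3.14159,.349,1.2670]
go([438.5,90,26],T)"
```

```text
clock: 6.42
eef_pos: [451.1, 128.3, 68.7]
tcp_rot: [3.14, 0.344, 1.265]
contact_force: [0.1, 0.0, -1.0]
opening: 0.708
grasp_force: 0.0
clock: 6.67
eef_pos: [452.0, 130.5, 66.8]
tcp_rot: [-3.141, 0.351, 1.268]
contact_force: [0.5, -0.4, 0.1]
opening: 0.999
grasp_force: 0.0
t 6.67 p [452.  130.5  66.8] rpy [-3.141  0.351  1.268] F [ 0.5 -0.4  0.1] op 0.999 g 0.0 q [ 0.47  0.46  1.93 -0.29  1.03  0.96]
body 5107 c [417.7  24.6] wh [96. 51.] an 72.1 z [45. 51. 52.] px [418.  24.   0.]
bail 910 c [444.5 110.1] wh [26. 42.] an 74.7 z [25. 29. 31.] px [447. 120.   0.]
turn [-0.     0.001  0.001] rows>=0.0 shift [-1.05 -0.03  2.11] rows>=2.1
```

Tin unmoved; go in deeper.

```bash
python3 -m inch '[[0,0,0,-0.5,0,0,0],[0,0,0,-0.55,0,0.3,0],[0,0,0,0,-0.03,0.5,0],[0,0,0,0,0,0.5,0],[0,0,0,0,0,0.5,0],[0,0,0,0,0,0.31,0],[0,0,0,0,0,0,0],[0,0,0,0,0,0,0]]'
python3 -m inch '[[0,0,0,0,0,0,1],[0,0,0,0,0,0,1],[0,0,0,0,0,0,1],[0,0,0,0,0,0,1],[0,0,0,0,0,0,1],[0,0,0,0,0,0,1],[0,0,0,0,0,0,1],[0,0,0,0,0,0,1]]' 60
python3 -c "
from h import *
st()"
```

```text
clock: 7.38
eef_pos: [437.8, 88.8, 26.4]
tcp_rot: [-3.141, 0.35, 1.268]
contact_force: [0.6, 1.0, -0.2]
opening: 0.999
grasp_force: 0.0
clock: 8.05
eef_pos: [438.3, 89.5, 26.7]
tcp_rot: [3.141, 0.349, 1.268]
contact_force: [-0.0, -0.7, -0.5]
opening: -0.001
grasp_force: 0.0
t 8.05 p [438.3  89.5  26.7] rpy [3.141 0.349 1.268] F [-0.  -0.7 -0.5] op -0.001 g 0.0 q [ 0.41  0.49  2.01 -0.34  0.9   0.95]
```

```bash
python3 -c "
from h import *
d=snap('scene','s3.png');a=cv2.resize(d['pixels'][280:370,270:390],(800,600),interpolation=2);cv2.imwrite('pics/m2.png',a[:,:,::-1])
P=pts(d);m=np.hypot(P[...,0]-438,P[...,1]-89)<35
print(np.argwhere(m)[:,0].min(),np.argwhere(m)[:,1].min())
w=pts(snap('wrist','w3.png'));q=w[(np.hypot(w[...,0]-438,w[...,1]-89)<60)];print(len(q))
"
```

```text
165 302
71916
```

View pics/m2.png

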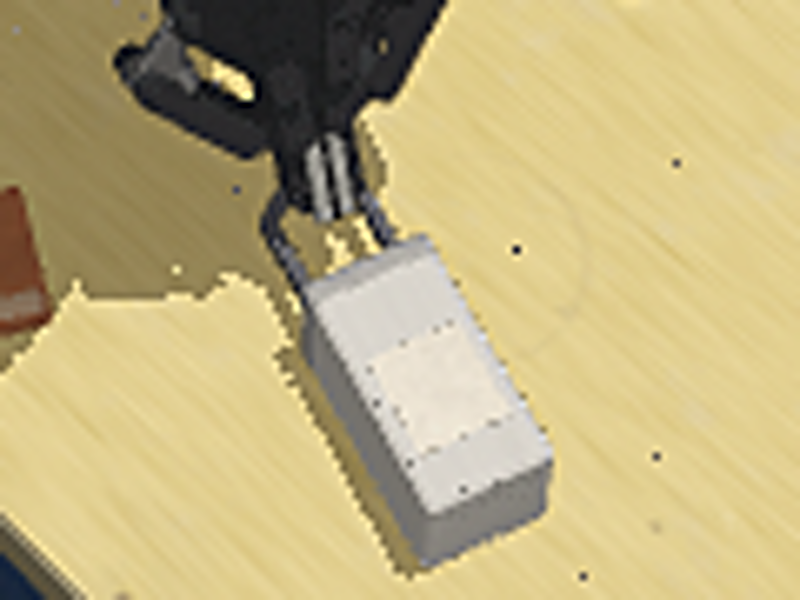

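```bash
python3 -c "
from h import *
for f in ('w2.png','w3.png','s3.png'):
    d=load(f);P=pts(d);
    if f[0]=='w':
        T=np.array(d['cam_to_world']);C=np.linalg.inv(T);
        z=d['z_map'];print(f,'min z',np.nanmin(z[z>0]))
        m=(z>0)&(z<175);q=P[m];print('fingers lowest',np.round(q[np.argsort(q[:,2])[:3]]),len(q)); uv=np.argwhere(m);i=np.argsort(q[:,2])[:3];print(uv[i])
        print('cam',T[:3,3],T[:3,2])
    else:
        for (x,y) in [(320,310),(318,307),(318,300),(322,311),(312,312),(327,315),(320,313),(340,335)]: print(x,y,np.round(P[y,x]))
st()
"
```

```text
w2.png min z 57.331642
fingers lowest [[520. 233.  -3.]
 [614. 196.  -2.]
 [384. 269.  -2.]] 114396
[[  6 398]
 [ 25 604]
 [ 23 105]]
cam [489.39342431 251.39395434 190.28763197] [-0.18286099 -0.58181065 -0.79250124]
w3.png min z 57.007805
fingers lowest [[558. 170.  -2.]
 [544. 180.  -2.]
 [547. 174.  -2.]] 197042
[[ 28 559]
 [ 11 523]
 [ 27 530]]
cam [475.61735518 210.12322187 150.39713364] [-0.18238885 -0.58025401 -0.79375033]
320 310 [437.  86.  55.]
318 307 [434.  91.  66.]
318 300 [441.  98.  82.]
322 311 [439.  82.  53.]
312 312 [442. 120.  -3.]
327 315 [449.  75.  31.]
320 313 [455. 104.  -3.]
340 335 [425.   9.  53.]
t 8.15 p [438.3  89.5  26.6] rpy [-3.142  0.349  1.268] F [-0.7  0.7 -0.3] op 0.001 g 0.0 q [ 0.41  0.49  2.01 -0.34  0.9   0.95]
```

View pics/w3.png

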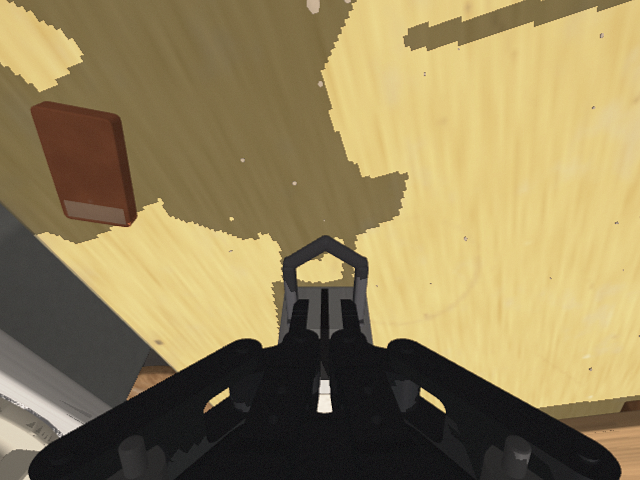

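```bash
python3 -c "
from h import *
d=load('w3.png');P=pts(d);s=r.sense();A=R.from_euler('xyz',s['tcp_rot'])
for v in range(250,420,10):
    print(v,[ (u,*np.round(P[v,u]).astype(int),'|',*np.round(A.inv().apply(P[v,u]-s['eef_pos'])).astype(int)) for u in (302,325,348)])
"
```

```text
250 [(302, np.int64(436), np.int64(119), np.int64(28), '|', np.int64(25), np.int64(-11), np.int64(-10)), (325, np.int64(447), np.int64(117), np.int64(29), '|', np.int64(26), np.int64(0), np.int64(-12)), (348, np.int64(457), np.int64(113), np.int64(28), '|', np.int64(25), np.int64(11), np.int64(-11))]
260 [(302, np.int64(434), np.int64(114), np.int64(29), '|', np.int64(20), np.int64(-11), np.int64(-10)), (325, np.int64(438), np.int64(88), np.int64(1), '|', np.int64(7), np.int64(0), np.int64(25)), (348, np.int64(455), np.int64(108), np.int64(29), '|', np.int64(20), np.int64(11), np.int64(-10))]
270 [(302, np.int64(422), np.int64(84), np.int64(1), '|', np.int64(0), np.int64(-14), np.int64(28)), (325, np.int64(435), np.int64(80), np.int64(1), '|', np.int64(0), np.int64(0), np.int64(28)), (348, np.int64(448), np.int64(76), np.int64(1), '|', np.int64(0), np.int64(14), np.int64(28))]
280 [(302, np.int64(419), np.int64(77), np.int64(1), '|', np.int64(-8), np.int64(-14), np.int64(30)), (325, np.int64(433), np.int64(72), np.int64(1), '|', np.int64(-8), np.int64(0), np.int64(30)), (348, np.int6
[... 3280 characters left out ...]
, (348, np.int64(457), np.int64(132), np.int64(107), '|', np.int64(16), np.int64(5), np.int64(-91))]
400 [(302, np.int64(447), np.int64(137), np.int64(110), '|', np.int64(17), np.int64(-6), np.int64(-95)), (325, np.int64(418), np.int64(26), np.int64(51), '|', np.int64(-71), np.int64(0), np.int64(0)), (348, np.int64(457), np.int64(133), np.int64(110), '|', np.int64(16), np.int64(5), np.int64(-94))]
410 [(302, np.int64(447), np.int64(137), np.int64(112), '|', np.int64(16), np.int64(-6), np.int64(-97)), (325, np.int64(415), np.int64(15), np.int64(51), '|', np.int64(-82), np.int64(0), np.int64(4)), (348, np.int64(458), np.int64(135), np.int64(113), '|', np.int64(17), np.int64(5), np.int64(-98))]
```

```bash
python3 -c "
from h import *
for f,p,q in (('w2.png',[452,130.5,66.8],[-3.141,.351,1.268]),('w3.png',[438.3,89.5,26.6],[-3.142,.349,1.268])):
    P=pts(load(f));L=R.from_euler('xyz',q).inv().apply(P.reshape(-1,3)-p).reshape(P.shape)
    m=(abs(L[...,0])<13)&(abs(L[...,1])<60)&(L[...,2]>-70)&(P[...,2]>57)
    if f=='w3.png': m=(abs(L[...,0])<13)&(abs(L[...,1])<11.5)&(L[...,2]>-70)&(P[...,2]>40)
    q=L[m];print(f,len(q),[ (round(a),int(((q[:,2]>a)&(q[:,2]<=a+3)).sum())) for a in range(-70,10,3)]);print(np.round(q[np.argsort(-q[:,2])[:200:20]],1))
"
```

```text
w2.png 6660 [(-70, 633), (-67, 556), (-64, 539), (-61, 657), (-58, 649), (-55, 601), (-52, 572), (-49, 495), (-46, 513), (-43, 455), (-40, 386), (-37, 351), (-34, 200), (-31, 53), (-28, 0), (-25, 0), (-22, 0), (-19, 0), (-16, 0), (-13, 0), (-10, 0), (-7, 0), (-4, 0), (-1, 0), (2, 0), (5, 0), (8, 0)]
[[ -2.2  42.6 -29.3]
 [ -2.2  42.3 -30.2]
 [  4.5  42.4 -30.8]
 [  6.2  42.2 -31.1]
 [  8.4 -43.2 -31.5]
 [ -8.1 -43.3 -31.8]
 [  0.6 -43.2 -32.2]
 [  5.   42.3 -32.5]
 [ -8.  -43.  -32.8]
 [ -1.4 -43.2 -33. ]]
w3.png 4384 [(-70, 455), (-67, 683), (-64, 395), (-61, 217), (-58, 189), (-55, 567), (-52, 159), (-49, 219), (-46, 224), (-43, 220), (-40, 197), (-37, 178), (-34, 188), (-31, 166), (-28, 162), (-25, 110), (-22, 54), (-19, 1), (-16, 0), (-13, 0), (-10, 0), (-7, 0), (-4, 0), (-1, 0), (2, 0), (5, 0), (8, 0)]
[[  9.6   4.4 -18.6]
 [ 10.5   0.7 -20.5]
 [ 10.5  -2.9 -21.5]
 [ 10.4   3.  -22.4]
 [ 10.7  -5.6 -23. ]
 [  6.5 -11.4 -23.4]
 [  6.2  11.5 -23.9]
 [ 10.9   5.6 -24.4]
 [ 10.6   0.7 -24.8]
 [ 10.8  -3.3 -25.3]]
```

The tips measured in the wrist depth stand about 45 mm behind where the given TCP frame puts them: tool z −30 open and −21 shut, instead of +22. The grasp point is therefore about 43 mm behind the reported TCP, and I'll plan with that.

```bash
cat >> h.py <<'E'
G=43
def gog(g,rpy,fr=None):
    z=R.from_euler('xyz',rpy).as_matrix()[:,2]; p=np.array(g,float)+G*z; go(p,rpy,fr); return p
def gp():
    s=r.sense(); print('grasp',np.round(s['eef_pos']-G*R.from_euler('xyz',s['tcp_rot']).as_matrix()[:,2],1))
E
python3 -m inch '[[0,0,0,0,0,0,0],[0,0,0,0,0,0,0],[0,0,0,0,0,0,0],[0,0,0,0,0,0,0],[0,0,0,0,0,0,0]]'
python3 -c "
from h import *
st();gp();gog([438.9,90.8,28],[3.14159,.349,1.267])"
```

```text
clock: 8.57
eef_pos: [438.3, 89.5, 26.6]
tcp_rot: [-3.142, 0.349, 1.267]
contact_force: [-0.7, 0.4, 0.4]
opening: 0.706
grasp_force: 0.0
t 8.57 p [438.3  89.5  26.6] rpy [-3.142  0.349  1.267] F [-0.7  0.4  0.4] op 0.706 g 0.0 q [ 0.41  0.49  2.01 -0.34  0.9   0.95]
grasp [442.7 103.5  67. ]
turn [0. 0. 0.] rows>=0.0 shift [0.04 0.01 1.65] rows>=1.6
```

```bash
python3 -m inch '[[0,0,0,0,0,0,0],[0,0,0,0,0,0,0],[0,0,0,0.04,0,0.35,0],[0,0,0,0,0,0.4,0],[0,0,0,0,0,0.4,0],[0,0,0,0,0,0.3,0],[0,0,0,0,0,0.2,0],[0,0,0,0,0,0,0]]' 60
python3 -m inch '[[0,0,0,0,0,0,1],[0,0,0,0,0,0,1],[0,0,0,0,0,0,1],[0,0,0,0,0,0,1],[0,0,0,0,0,0,1],[0,0,0,0,0,0,1],[0,0,0,0,0,0,1]]' 60
python3 -c "
from h import *
st();gp()"
```

```text
clock: 9.23
eef_pos: [433.2, 76.1, -13.8]
tcp_rot: [-3.139, 0.351, 1.268]
contact_force: [-0.1, -1.0, -0.6]
opening: 1.0
grasp_force: 0.0
clock: 9.82
eef_pos: [434.8, 77.2, -12.0]
tcp_rot: [3.141, 0.348, 1.267]
contact_force: [-0.8, 0.8, 5.5]
opening: 0.478
grasp_force: 60.4
t 9.82 p [434.8  77.2 -12. ] rpy [3.141 0.348 1.267] F [-0.8  0.8  5.5] op 0.478 g 60.4 q [ 0.39  0.56  2.03 -0.37  0.82  0.98]
grasp [439.2  91.2  28.4]
```

```bash
python3 -m inch '[[0,0,0,0,0,0,1],[0,0,0,-0.14,0,-0.38,1],[0,0,0,-0.2,0,-0.55,1],[0,0,0,-0.26,0,-0.71,1],[0,0,0,-0.26,0,-0.71,1],[0,0,0,-0.26,0,-0.71,1],[0,0,0,-0.26,0,-0.71,1],[0,0,0,-0.26,0,-0.71,1]]' 90
python3 -m inch '[[0,0,0,-0.2,0,-0.55,1],[0,0.03,0,0,0,0,1],[0,0.0385,0,0,0,0,1],[0,0.0385,0,0,0,0,1],[0,0.0385,0,0,0,0,1],[0,0.0385,0,0,0,0,1],[0,0.0385,0,0,0,0,1],[0,0.0385,0,0,0,0,1]]'
python3 -c "
from h import *
st();gp();P=pts(snap('scene','s4.png'));p=np.array([430,60,120])
a=load('s4.png')['pixels'][180:400,230:450];cv2.imwrite('pics/m3.png',cv2.resize(a,(600,600))[:,:,::-1])"
```

```text
clock: 10.48
eef_pos: [433.9, 76.8, 108.0]
tcp_rot: [-3.141, 0.348, 1.268]
contact_force: [1.4, -0.5, -4.5]
opening: 0.473
grasp_force: 91.2
clock: 11.15
eef_pos: [431.8, 77.6, 121.1]
tcp_rot: [-3.133, -0.39, 1.268]
contact_force: [-0.7, -0.5, -4.5]
opening: 0.474
grasp_force: 91.3
t 11.15 p [431.8  77.6 121.1] rpy [-3.133 -0.39   1.268] F [-0.7 -0.5 -4.5] op 0.474 g 91.3 q [-0.14  0.18  2.21  0.56  0.78 -0.25]
grasp [427.2  61.9 160.9]
```

View pics/m3.png

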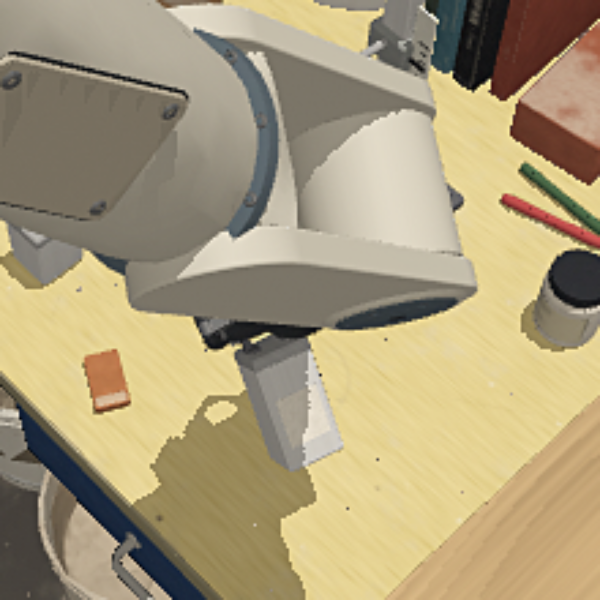

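```bash
python3 -m inch '[[0,0.038,0,0,0,0,1],[0,0.038,0,0,0,0,1],[0,0.038,0,0,0,0,1],[0,0.038,0,0,0,0,1],[0,0.038,0,0,0,0,1],[0,0.038,0,0,0,0,1],[0,0.038,0,0,0,0,1],[0,0,0,0,0,0,1]]'
python3 -c "
from h import *
st();gp();a=snap('scene','s5.png');P=pts(a)
b=a['pixels'][180:400,230:450];cv2.imwrite('pics/m4.png',cv2.resize(b,(600,600))[:,:,::-1])
for x,y in [(0,0)]:pass
q=P[(P[...,0]>350)&(P[...,0]<470)&(P[...,1]>-40)&(P[...,1]<70)&(P[...,2]<115)&(P[...,2]>8)]
for z in range(10,115,8):
  w=q[(q[:,2]>z)&(q[:,2]<z+8)]
  if len(w):print(z,len(w),np.round(w[:,:2].min(0)),np.round(w[:,:2].max(0)))
"
```

```text
clock: 11.87
eef_pos: [428.7, 77.8, 114.8]
tcp_rot: [-3.067, -1.188, 1.203]
contact_force: [0.0, -0.7, -4.7]
opening: 0.474
grasp_force: 91.7
t 11.87 p [428.7  77.8 114.8] rpy [-3.067 -1.188  1.203] F [ 0.  -0.7 -4.7] op 0.474 g 91.7 q [-0.63  0.66  2.23  1.15  1.28 -1.3 ]
grasp [417.4  39.5 130.9]
10 10 [384.  15.] [406.  62.]
18 17 [384.  15.] [401.  25.]
26 13 [382.  18.] [399.  23.]
34 7 [383.  17.] [395.  25.]
74 10 [387.  20.] [393.  42.]
82 14 [385.  21.] [397.  66.]
90 11 [385.  23.] [395.  61.]
98 63 [384.  20.] [443.  60.]
106 116 [408.  17.] [442.  59.]
114 1 [432.  32.] [432.  32.]
```

View pics/m4.png

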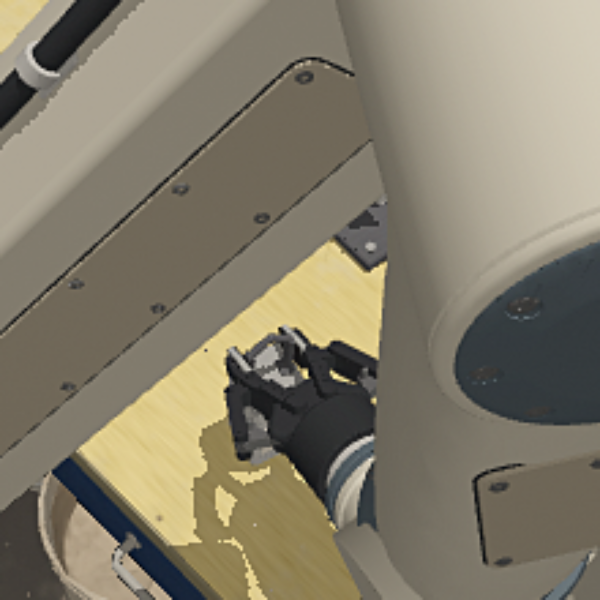

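```bash
python3 -m inch '[[0,0.011,0,0,0,0,1],[0,0,0,-0.1,0,0.04,1],[0,0,0,-0.1,0,0.04,1],[0,0,0,0,0,0,1],[0,0,0,0,0,0,1]]'
python3 -c "
from h import *
st();gp()"
python3 -m inch '[[0,0,0,-0.07,0,0.03,1],[0,0,0,-0.07,0,0.03,1],[0,0,0,0,0,0,1],[0,0,0,0,0,0,1]]'
```

```text
clock: 12.33
eef_pos: [430.4, 78.5, 114.5]
tcp_rot: [-3.101, -1.214, 1.237]
contact_force: [0.6, -0.2, -4.2]
opening: 0.475
grasp_force: 91.7
t 12.33 p [430.4  78.5 114.5] rpy [-3.101 -1.214  1.237] F [ 0.6 -0.2 -4.2] op 0.475 g 91.7 q [-0.63  0.68  2.23  1.16  1.3  -1.33]
grasp [418.9  39.9 129.5]
clock: 12.67
eef_pos: [430.2, 78.5, 109.9]
tcp_rot: [-3.094, -1.216, 1.229]
contact_force: [0.4, -0.3, -3.9]
opening: 0.478
grasp_force: 91.7
```

```bash
for i in 1; do python3 -m inch '[[0,0,0,-0.05,0,0.02,1],[0,0,0,-0.05,0,0.02,1],[0,0,0,0,0,0,1],[0,0,0,0,0,0,1]]'; done
python3 -m inch '[[0,0,0,-0.04,0,0.016,1],[0,0,0,-0.04,0,0.016,1],[0,0,0,0,0,0,1],[0,0,0,0,0,0,1]]'
```

```text
clock: 13.0
eef_pos: [430.2, 79.0, 108.8]
tcp_rot: [-3.094, -1.221, 1.229]
contact_force: [-2.5, -2.7, 9.6]
opening: 0.475
grasp_force: 92.5
clock: 13.33
eef_pos: [430.2, 79.6, 109.0]
tcp_rot: [-3.095, -1.226, 1.23]
contact_force: [-3.2, -6.0, 24.4]
opening: 0.475
grasp_force: 93.3
```

```bash
python3 -m inch '[[0,0,0,0.06,0,-0.025,1],[0,0,0,0,0,0,1],[0,0,0,0,0,0,1]]'; python3 -m inch '[[0,0,0,0,0,0,0.4],[0,0,0,0,0,0,0.3],[0,0,0,0,0,0,0.1],[0,0,0,0,0,0,0],[0,0,0,0,0,0,0],[0,0,0,0,0,0,0]]'
python3 -m inch '[[0,0,0,0,0,-0.3,0],[0,0,0,0,0,-0.6,0],[0,0,0,0,0,-0.8,0],[0,0,0,0,0,-0.8,0],[0,0,0,0,0,-0.8,0],[0,0,0,0,0,-0.8,0],[0,0,0,0,0,-0.8,0],[0,0,0,0,0,0,0]]'
python3 -c "
from h import *
st();a=snap('wrist','w4.png');P=pts(a)
q=P[(P[...,0]>350)&(P[...,0]<490)&(P[...,1]>-20)&(P[...,1]<100)&(P[...,2]<175)&(P[...,2]>8)]
for z in range(10,165,12):
  w=q[(q[:,2]>z)&(q[:,2]<z+12)]
  if len(w):print(z,len(w),np.round(w.mean(0)),np.round(w[:,:2].min(0)),np.round(w[:,:2].max(0)))
"
```

```text
clock: 13.58
eef_pos: [430.2, 79.0, 108.9]
tcp_rot: [-3.095, -1.222, 1.23]
contact_force: [-3.0, -3.2, 12.0]
opening: 0.476
grasp_force: 92.5
clock: 14.08
eef_pos: [430.2, 78.6, 106.6]
tcp_rot: [-3.094, -1.217, 1.229]
contact_force: [-0.2, -1.0, 1.0]
opening: 0.999
grasp_force: 0.0
clock: 14.75
eef_pos: [397.5, -34.9, 149.7]
tcp_rot: [-3.102, -1.215, 1.234]
contact_force: [1.1, -1.0, 0.0]
opening: 0.996
grasp_force: 0.0
t 14.75 p [397.5 -34.9 149.7] rpy [-3.102 -1.215  1.234] F [ 1.1 -1.   0. ] op 0.996 g 0.0 q [-0.87  0.63  2.13  0.91  1.44 -1.23]
10 422 [411.  19.  16.] [388.  12.] [435.  31.]
22 442 [410.  19.  28.] [388.  12.] [435.  30.]
34 505 [410.  19.  40.] [388.  13.] [435.  31.]
46 532 [410.  19.  52.] [388.  13.] [435.  30.]
58 593 [410.  19.  64.] [388.  13.] [435.  30.]
70 639 [410.  19.  76.] [388.  12.] [435.  30.]
82 656 [410.  19.  88.] [387.  12.] [436.  31.]
94 2652 [415.  35. 100.] [387.  12.] [448.  70.]
106 200 [416.  39. 112.] [396.  32.] [436.  51.]
118 218 [416.  39. 124.] [396.  31.] [437.  51.]
130 279 [417.  39. 137.] [396.  32.] [437.  48.]
142 482 [417.  41. 148.] [398.  35.] [436.  49.]
154 55 [417.  42. 155.] [412.  39.] [422.  45.]
```

```bash
python3 -m inch '[[0,0,0,0.7,0,-0.3,0],[0,0,0,0.8,0,-0.3,0],[0,0,0,0.8,0,-0.3,0],[0,0,0,0.8,0,-0.3,0],[0,0,0,0.8,0,-0.2,0],[0,0,0,0,0,0,0]]'
python3 -c "
from h import *
st();v=[3.14159,0,2.042];p=gog([567.5,279.5,295],v);gog([567.5,279.5,66],v,(p,v))"
```

```text
clock: 15.3
eef_pos: [399.5, -30.6, 255.1]
tcp_rot: [-3.102, -1.217, 1.237]
contact_force: [0.3, 0.3, 0.6]
opening: 1.002
grasp_force: 0.0
t 15.3 p [399.5 -30.6 255.1] rpy [-3.102 -1.217  1.237] F [0.3 0.3 0.6] op 1.002 g 0.0 q [-0.87  0.41  2.11  0.91  1.58 -1.05]
turn [ 0.145 -0.369 -0.216] rows>=11.6 shift [ 8.   11.62  0.12] rows>=11.6
turn [0. 0. 0.] rows>=0.0 shift [ 0.   -0.    9.16] rows>=9.2
```

```bash
python3 -m inch '[[0.0121,-0.0308,-0.018,0,0,0,0],[0.0121,-0.0308,-0.018,0,0,0,0],[0.0121,-0.0308,-0.018,0,0,0,0],[0.0121,-0.0308,-0.018,0,0,0,0],[0.0121,-0.0308,-0.018,0,0,0,0],[0.0121,-0.0308,-0.018,0,0,0,0]]'
python3 -m inch '[[0.0121,-0.0308,-0.018,0,0,0,0],[0.0121,-0.0308,-0.018,0,0,0,0],[0.0121,-0.0308,-0.018,0,0,0,0],[0.0121,-0.0308,-0.018,0,0,0,0],[0.0121,-0.0308,-0.018,0,0,0,0],[0.0121,-0.0308,-0.018,0,0,0,0],[0,0,0,0,0,0,0],[0,0,0,0,0,0,0]]'
python3 -c "
from h import *
st();v=[3.14159,0,2.042];p=gog([567.5,279.5,295],v)"
```

```text
clock: 15.8
eef_pos: [399.2, -31.0, 252.4]
tcp_rot: [3.004, -0.601, 1.737]
contact_force: [0.4, -0.6, -0.1]
opening: 1.002
grasp_force: 0.0
clock: 16.47
eef_pos: [398.4, -29.1, 252.0]
tcp_rot: [-3.138, -0.002, 2.047]
contact_force: [0.7, -0.9, -0.5]
opening: 1.001
grasp_force: 0.0
t 16.47 p [398.4 -29.1 252. ] rpy [-3.138e+00 -2.000e-03  2.047e+00] F [ 0.7 -0.9 -0.5] op 1.001 g 0.0 q [-0.08 -0.05  2.03 -0.    1.17 -0.55]
turn [-0.001 -0.001  0.002] rows>=0.1 shift [ 7.93 11.63 -0.  ] rows>=11.6
```

```bash
python3 -m inch '[[0,0,0,0.5,0.73,0,0],[0,0,0,0.5,0.73,0,0],[0,0,0,0.5,0.73,0,0],[0,0,0,0.5,0.73,0,0],[0,0,0,0.5,0.73,0,0],[0,0,0,0.5,0.73,0,0],[0,0,0,0.5,0.73,0,0],[0,0,0,0.5,0.73,0,0]]'
python3 -m inch '[[0,0,0,0.5,0.73,0,0],[0,0,0,0.5,0.73,0,0],[0,0,0,0.5,0.73,0,0],[0,0,0,0.5,0.73,0,0],[0,0,0,0.5,0.73,0,0],[0,0,0,0.43,0.68,0,0],[0,0,0,0,0,0,0],[0,0,0,0,0,0,0]]'
python3 -c "
from h import *
st();d=snap('wrist','w5.png');P=pts(d);reg('tin1 bail',P,(567.5,279.5),72,110,40);reg('lid',P,(567.5,279.5),36,50,40);reg('tin3',P,(399.,319.),110,145,40)
v=[3.14159,0,2.042];p=gog([567.5,279.5,66],v)
P=pts(snap('top','t2.png'));reg('tin1t',P,(567.5,279.5),72,110,40);reg('tin3t',P,(399.,319.),112,145,60);reg('tin4t',P,(417.,42.),80,108,60)"
```

```text
clock: 17.13
eef_pos: [483.8, 124.0, 251.0]
tcp_rot: [-3.137, -0.003, 2.04]
contact_force: [0.3, -0.2, 0.3]
opening: 1.002
grasp_force: 0.0
clock: 17.8
eef_pos: [547.0, 237.8, 250.3]
tcp_rot: [-3.136, -0.002, 2.041]
contact_force: [0.8, 0.0, -0.1]
opening: 1.001
grasp_force: 0.0
t 17.8 p [547.  237.8 250.3] rpy [-3.136e+00 -2.000e-03  2.041e+00] F [ 0.8  0.  -0.1] op 1.001 g 0.0 q [ 0.41  0.28  1.65  0.    1.21 -0.06]
tin1 bail 374 c [567.2 279.6] wh [42. 10.] an 27.0 z [80. 89. 97.] px [568. 280.   0.]
lid 1446 c [567.4 279.6] wh [47. 46.] an 26.7 z [40. 42. 45.] px [568. 280.   0.]
tin3 643 c [398.5 319.3] wh [42. 10.] an 0.4 z [114. 123. 131.] px [399. 319.   0.]
turn [-0.002 -0.    -0.   ] rows>=0.0 shift [1.12 1.51 9.1 ] rows>=9.1
tin1t 27 c [557.3 274. ] wh [17.  8.] an 24.4 z [80. 87. 96.] px [568. 280.   0.]
tin3t 62 c [398.9 318.8] wh [10. 39.] an 88.8 z [116. 124. 131.] px [399. 319.   0.]
tin4t 213 c [417.7  40.4] wh [43. 50.] an 73.3 z [ 95. 100. 105.] px [417.  42.   0.]
```

```bash
python3 -m inch '[[0,0,0,0.4,0.6,0,0],[0,0,0,0.4,0.6,0.2,0],[0,0,0,0.32,0.31,0.8,0],[0,0,0,0,0,0.9,0],[0,0,0,0,0,0.9,0],[0,0,0,0,0,0.9,0],[0,0,0,0,0,0.9,0],[0,0,0,0,0,0,0]]'
python3 -c "
from h import *
st();v=[3.14159,0,2.042];p=gog([567.3,279.6,66],v)"
```

```text
clock: 18.57
eef_pos: [564.4, 278.0, 132.3]
tcp_rot: [-3.131, -0.0, 2.041]
contact_force: [-0.6, -0.5, -0.3]
opening: 1.003
grasp_force: 0.0
t 18.57 p [564.4 278.  132.3] rpy [-3.131 -0.     2.041] F [-0.6 -0.5 -0.3] op 1.003 g 0.0 q [ 0.46  0.45  1.69  0.    1.02 -0.02]
turn [-0.003 -0.    -0.   ] rows>=0.1 shift [0.   0.13 4.37] rows>=4.4
```

```bash
python3 -m inch '[[-0.003,0,0,0,0.13,0.6,0],[0,0,0,0,0,0.8,0],[0,0,0,0,0,0.8,0],[0,0,0,0,0,0.8,0],[0,0,0,0,0,0.8,0],[0,0,0,0,0,0.5,0],[0,0,0,0,0,0,0],[0,0,0,0,0,0,0]]'
python3 -m inch '[[0,0,0,0,0,0,1],[0,0,0,0,0,0,1],[0,0,0,0,0,0,1],[0,0,0,0,0,0,1],[0,0,0,0,0,0,1],[0,0,0,0,0,0,1]]' 60
python3 -c "
from h import *
st();gp()"
```

```text
clock: 19.23
eef_pos: [570.9, 281.9, 29.7]
tcp_rot: [3.136, 0.0, 2.042]
contact_force: [0.7, 0.1, -0.5]
opening: 1.001
grasp_force: 0.0
clock: 19.73
eef_pos: [570.8, 282.4, 29.9]
tcp_rot: [3.135, 0.0, 2.043]
contact_force: [-2.5, -1.3, 7.2]
opening: 0.486
grasp_force: 60.7
t 19.73 p [570.8 282.4  29.9] rpy [3.135 0.    2.043] F [-2.5 -1.3  7.2] op 0.486 g 60.7 q [ 0.46  0.58  1.74 -0.    0.81 -0.01]
grasp [570.5 282.3  72.9]
```

```bash
python3 -m inch '[[0,0,0,0,0,0,1],[0,0,0,0,0,-0.4,1],[0,0,0,0,0,-0.8,1],[0,0,0,0,0,-1,1],[0,0,0,0,0,-1,1],[0,0,0,0,0,-1,1],[0,0,0,0,0,-1,1],[0,0,0,0,0,-1,1]]' 80
python3 -m inch '[[0,0,-0.03,0,0,-0.7,1],[0,0,-0.038,0,0,-0.3,1],[0,0,-0.038,0,0,0,1],[0,0,-0.038,0,0,0,1],[0,0,-0.038,0,0,0,1],[0,0,-0.038,0,0,0,1],[0,0,-0.038,0,0,0,1],[0,0,-0.038,0,0,0,1]]'
python3 -c "
from h import *
st();gp();v=[3.14159,0,3.046];go([502,240,207.4],v);go([487,166.5,207.4],v)"
```

```text
clock: 20.4
eef_pos: [569.7, 282.0, 186.0]
tcp_rot: [3.135, 0.0, 2.043]
contact_force: [1.1, -0.3, -1.8]
opening: 0.482
grasp_force: 80.3
clock: 21.07
eef_pos: [569.6, 282.0, 209.7]
tcp_rot: [3.138, 0.006, 2.979]
contact_force: [0.6, -0.1, -1.4]
opening: 0.48
grasp_force: 80.5
t 21.07 p [569.6 282.  209.7] rpy [3.138 0.006 2.979] F [ 0.6 -0.1 -1.4] op 0.48 g 80.5 q [ 0.46  0.37  1.62 -0.    1.14 -0.95]
grasp [569.3 281.8 252.7]
turn [ 0.001  0.002 -0.021] rows>=0.6 shift [ 2.53 -1.93  0.09] rows>=2.5
turn [ 0.001  0.002 -0.021] rows>=0.6 shift [ 2.85 -4.91  0.09] rows>=4.9
```

```bash
python3 -m inch '[[0,0,-0.021,0.5,0,0,1],[0,0,0,0.8,-0.1,0,1],[0,0,0,0.8,-0.7,0,1],[0,0,0,0.75,-0.8,0,1],[0,0,0,0,-0.85,0,1],[0,0,0,0,-0.85,0,1],[0,0,0,0,-0.85,0,1],[0,0,0,0,-0.76,0,1]]'
python3 -m inch '[[0,0,0,0,0,0,1],[0,0,0,0,0,0,1],[0,0,0,0,0,0,1]]'
python3 -c "
from h import *
st();v=[3.14159,0,3.046];go([487,166.5,207.4],v)
d=snap('wrist','w6.png');P=pts(d);X,Y,Z=P[...,0],P[...,1],P[...,2]
m=(Z>225)&(Z<275)&(X>520)&(X<640)&(abs(Y-158)<40);b=P[m];print(len(b));
for x in range(530,625,8):
  w=b[(b[:,0]>=x)&(b[:,0]<x+8)]
  if len(w):print(x,len(w),np.round(np.median(w,0),1),round(np.percentile(w[:,2],95)), np.round(w[:,1].min()),np.round(w[:,1].max()))
"
```

```text
clock: 21.73
eef_pos: [485.9, 167.0, 209.0]
tcp_rot: [3.138, 0.006, 3.039]
contact_force: [0.6, -0.4, -1.1]
opening: 0.482
grasp_force: 80.5
clock: 21.98
eef_pos: [486.6, 168.4, 208.9]
tcp_rot: [3.138, 0.006, 3.038]
contact_force: [0.2, -0.2, -2.4]
opening: 0.48
grasp_force: 80.8
t 21.98 p [486.6 168.4 208.9] rpy [3.138 0.006 3.038] F [ 0.2 -0.2 -2.4] op 0.48 g 80.8 q [ 0.33  0.18  1.88  0.    1.07 -1.14]
turn [ 0.001  0.002 -0.002] rows>=0.1 shift [-0.02 -0.07  0.06] rows>=0.1
0
```

View pics/w6.png

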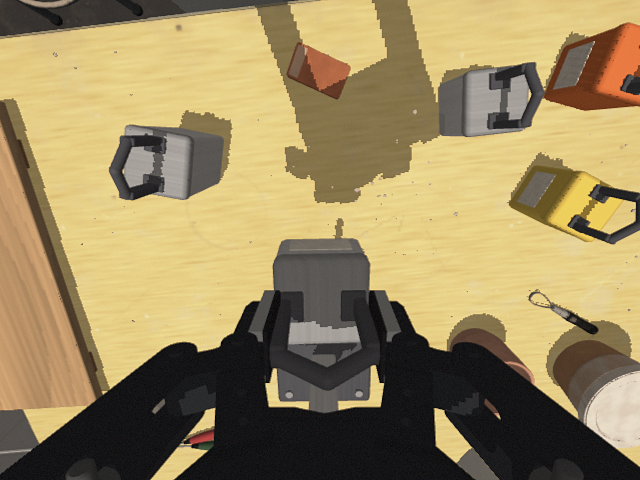

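The wrist view shows tin_1 squarely held by its bail, gable apex at (327,385), with the balance base behind it. I'll check the eye height before going in.

```bash
python3 -c "
from h import *
P=pts(load('w6.png'))
for p in [(327,375),(327,382),(327,386),(290,355),(362,355),(320,262),(275,262),(368,262)]: print(p,np.round(P[p[1],p[0]],1))
s=pts(snap('scene','s6.png'));X,Y,Z=s[...,0],s[...,1],s[...,2]
b=s[(Z>228)&(Z<275)&(X>530)&(X<640)&(abs(Y-156)<15)];print(len(b),np.round(b[np.argsort(b[:,0])[:5]]))
v=[3.14159,0,3.046];go([561.5,160,207.4],v)"
```

```text
(327, 375) [484.6 169.2 275.8]
(327, 382) [486.3 169.  277. ]
(327, 386) [487.7 168.8 277.3]
(290, 355) [482.4 156.2 266.3]
(362, 355) [485.8 181.9 265.4]
(320, 262) [465.5 168.5 221.4]
(275, 262) [463.4 147.4 221. ]
(368, 262) [469.2 191.2 218.1]
148 [[536. 158. 254.]
 [537. 158. 257.]
 [538. 156. 251.]
 [538. 160. 257.]
 [538. 157. 257.]]
turn [ 0.001  0.002 -0.002] rows>=0.1 shift [-3.02 -0.06  0.05] rows>=3.0
```

```bash
python3 -m inch '[[0,0,0,-0.2,-0.07,0.08,1],[0,0,0,-0.4,0,0,1],[0,0,0,-0.5,0,0,1],[0,0,0,-0.5,0,0,1],[0,0,0,-0.5,0,0,1],[0,0,0,-0.5,0,0,1],[0,0,0,-0.42,0,0,1],[0,0,0,0,0,0,1]]'
python3 -m inch '[[0,0,0,0,0,0,1],[0,0,0,0,0,0.3,1],[0,0,0,0,0,0.4,1],[0,0,0,0,0,0.2,1],[0,0,0,0,0,0,1],[0,0,0,0,0,0,1]]'
python3 -c "
from h import *
st();gp()"
```

```text
clock: 22.75
eef_pos: [563.8, 158.2, 206.7]
tcp_rot: [3.138, 0.007, 3.038]
contact_force: [0.1, 0.0, -1.1]
opening: 0.479
grasp_force: 80.7
clock: 23.25
eef_pos: [560.7, 158.5, 183.7]
tcp_rot: [3.139, 0.004, 3.039]
contact_force: [0.7, -0.0, -1.9]
opening: 0.482
grasp_force: 80.7
t 23.25 p [560.7 158.5 183.7] rpy [3.139 0.004 3.039] F [ 0.7 -0.  -1.9] op 0.482 g 80.7 q [ 0.27  0.32  1.76  0.    1.06 -1.2 ]
grasp [560.5 158.4 226.7]
```

```bash
python3 -m inch '[[0,0,0,0,0,0.1,1],[0,0,0,0,0,0.15,1],[0,0,0,0,0,0.15,1],[0,0,0,0,0,0.15,1],[0,0,0,0,0,0.15,1],[0,0,0,0,0,0.1,1],[0,0,0,0,0,0,1],[0,0,0,0,0,0,1]]'
python3 -m inch '[[0,0,0,0,0,0,1]]'
python3 -c "
from h import *
st();gp();d=snap('wrist','w7.png')"
```

```text
clock: 23.92
eef_pos: [561.5, 158.5, 164.2]
tcp_rot: [3.139, 0.005, 3.039]
contact_force: [0.4, -1.5, -0.5]
opening: 0.482
grasp_force: 80.6
clock: 24.0
eef_pos: [561.5, 158.6, 164.5]
tcp_rot: [3.138, 0.006, 3.039]
contact_force: [-1.4, 0.2, 0.2]
opening: 0.482
grasp_force: 80.6
t 24.0 p [561.5 158.6 164.5] rpy [3.138 0.006 3.039] F [-1.4  0.2  0.2] op 0.482 g 80.6 q [ 0.27  0.34  1.78  0.    1.02 -1.2 ]
grasp [561.3 158.5 207.5]
```

View pics/w7.png

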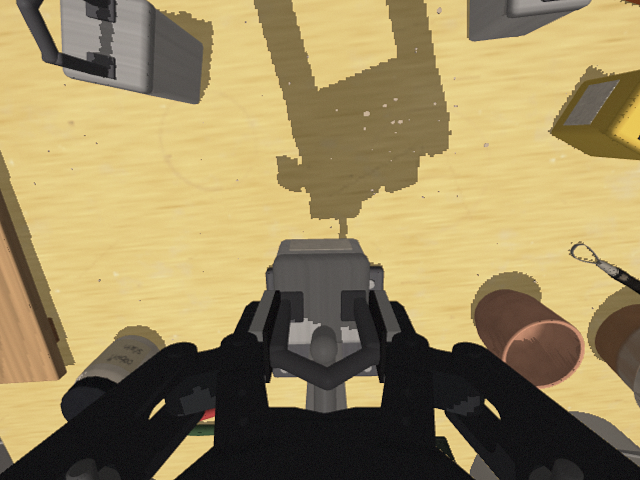

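The hook tip (323,348) has passed through the bail and the hook bar runs on behind the gable (325,395), so the load is on the hook. Release and wait.

```bash
python3 -m inch '[[0,0,0,0,0,0,0.45],[0,0,0,0,0,0,0.3],[0,0,0,0,0,0,0],[0,0,0,0,0,0,0],[0,0,0,0,0,0,0],[0,0,0,0,0,0,0],[0,0,0,0,0,0,0],[0,0,0,0,0,0,0]]' 40
python3 -m inch '[[0,0,0,0,0,0,0],[0,0,0,0,0,0,0],[0,0,0,0,0,0,0],[0,0,0,0,0,0,0],[0,0,0,0,0,0,0],[0,0,0,0,0,0,0],[0,0,0,0,0,0,0],[0,0,0,0,0,0,0]]'
python3 -m inch '[[0,0,0,0,0,0,0],[0,0,0,0,0,0,0],[0,0,0,0,0,0,0],[0,0,0,0,0,0,0],[0,0,0,0,0,0,0],[0,0,0,0,0,0,0],[0,0,0,0,0,0,0],[0,0,0,0,0,0,0]]'
python3 -c "
from h import *
st();P1=pts(snap('wrist'));P2=pts(snap('wrist','w8.png'))
for a in (P1,P2):
  for p in [(320,262),(325,372),(325,378),(275,262),(365,262)]: print(p,np.round(a[p[1],p[0]],1))
"
```

```text
clock: 24.72
eef_pos: [561.5, 158.6, 164.3]
tcp_rot: [3.138, 0.006, 3.039]
contact_force: [-0.2, 0.9, 1.1]
opening: 0.999
grasp_force: 0.0
clock: 25.38
eef_pos: [561.5, 158.6, 164.4]
tcp_rot: [3.138, 0.006, 3.039]
contact_force: [-0.3, 0.2, 0.6]
opening: 1.002
grasp_force: 0.0
clock: 26.05
eef_pos: [561.5, 158.6, 164.3]
tcp_rot: [3.138, 0.006, 3.039]
contact_force: [0.4, 0.1, -0.7]
opening: 0.999
grasp_force: 0.0
t 26.05 p [561.5 158.6 164.3] rpy [3.138 0.006 3.039] F [ 0.4  0.1 -0.7] op 0.999 g 0.0 q [ 0.27  0.34  1.78  0.    1.02 -1.2 ]
(320, 262) [540.7 158.6 176. ]
(325, 372) [558.5 158.8 231. ]
(325, 378) [560.5 158.6 231.4]
(275, 262) [539.2 137.1 174.1]
(365, 262) [543.2 179.7 175.4]
(320, 262) [540.9 158.5 175.3]
(325, 372) [559.6 158.7 229.5]
(325, 378) [560.5 158.6 231.5]
(275, 262) [538.8 137.3 175. ]
(365, 262) [543.5 179.8 174.5]
```

```bash
python3 -m inch '[[0,0,0,0,0,0,0],[0,0,0,0,0,0,0],[0,0,0,0,0,0,0],[0,0,0,0,0,0,0],[0,0,0,0,0,0,0],[0,0,0,0,0,0,0],[0,0,0,0,0,0,0],[0,0,0,0,0,0,0]]'
python3 -m inch '[[0,0,0,0,0,0,1],[0,0,0,0,0,0,1],[0,0,0,0,0,0,1],[0,0,0,0,0,0,1],[0,0,0,0,0,0,1],[0,0,0,0,0,0,1],[0,0,0,0,0,0,1],[0,0,0,0,0,0,1]]' 80
python3 -m inch '[[0,0,0,0,0,-0.2,1],[0,0,0,0,0,-0.3,1],[0,0,0,0,0,-0.3,1],[0,0,0,0,0,-0.3,1],[0,0,0,0,0,-0.3,1],[0,0,0,0,0,-0.28,1],[0,0,0,0,0,0,1],[0,0,0,0,0,0,1]]'
python3 -c "
from h import *
st();P=pts(snap('wrist'))
for p in [(320,262),(325,372),(325,378),(325,384)]: print(p,np.round(P[p[1],p[0]],1))"
```

```text
clock: 26.82
eef_pos: [561.5, 158.6, 164.3]
tcp_rot: [3.138, 0.006, 3.039]
contact_force: [-0.2, 0.4, 0.5]
opening: 1.0
grasp_force: 0.0
clock: 27.48
eef_pos: [561.5, 158.5, 164.3]
tcp_rot: [3.139, 0.006, 3.039]
contact_force: [0.3, -0.6, 0.6]
opening: 0.475
grasp_force: 80.2
clock: 28.15
eef_pos: [561.5, 158.6, 207.0]
tcp_rot: [3.138, 0.007, 3.039]
contact_force: [-0.7, -0.3, -1.8]
opening: 0.479
grasp_force: 80.4
t 28.15 p [561.5 158.6 207. ] rpy [3.138 0.007 3.039] F [-0.7 -0.3 -1.8] op 0.479 g 80.4 q [ 0.27  0.29  1.74  0.    1.1  -1.2 ]
(320, 262) [541.  158.5 217.8]
(325, 372) [559.4 158.7 272.3]
(325, 378) [560.7 158.5 273.7]
(325, 384) [563.1 158.3 273.7]
```

```bash
python3 -m inch '[[0,0,0,0.2,0,0,1],[0,0,0,0.4,0,0,1],[0,0,0,0.5,0,0,1],[0,0,0,0.5,0,0,1],[0,0,0,0.6,0,0,1],[0,0,0,0.6,0,0,1],[0,0,0,0.6,0,0,1],[0,0,0,0,0,0,1]]'
python3 -c "
from h import *
st();v=[3.14159,0,3.046];go([620,-207,207],v);go([620,-207,54],v)"
```

```text
clock: 28.87
eef_pos: [472.7, 167.1, 205.5]
tcp_rot: [3.139, 0.003, 3.04]
contact_force: [-0.8, 1.9, -1.8]
opening: 0.473
grasp_force: 80.5
t 28.87 p [472.7 167.1 205.5] rpy [3.139e+00 3.000e-03 3.040e+00] F [-0.8  1.9 -1.8] op 0.473 g 80.5 q [ 0.34  0.17  1.91  0.    1.06 -1.13]
turn [ 0.001  0.001 -0.002] rows>=0.1 shift [ -7.29 -14.33  -0.06] rows>=14.3
turn [ 0.001  0.001 -0.002] rows>=0.1 shift [ -7.29 -14.33   6.06] rows>=14.3
```

```bash
python3 -m inch '[[0,0,0,0,-0.4,-0.1,1],[0,0,0,0,-0.8,0,1],[0,0,0,0,-0.9,0,1],[0,0,0,-0.3,-0.9,0,1],[0,0,0,-0.5,-0.9,0,1],[0,0,0,-0.5,-0.9,0,1],[0,0,0,-0.5,-0.9,0,1],[0,0,0,-0.5,-0.9,0,1]]'
python3 -m inch '[[0,0,0,-0.5,-0.9,0,1],[0,0,0,-0.6,-0.9,0,1],[0,0,0,-0.6,-0.9,0,1],[0,0,0,-0.6,-0.9,0,1],[0,0,0,-0.6,-0.9,0,1],[0,0,0,-0.6,-0.9,0,1],[0,0,0,-0.6,-0.9,0,1],[0,0,0,-0.6,-0.9,0,1]]'
python3 -m inch '[[0,0,0,-0.4,-0.4,0,1],[0,0,0,0,0,0,1],[0,0,0,0,0,0,1]]'
python3 -c "
from h import *
st();v=[3.14159,0,3.046];go([620,-207,54],v)"
```

```text
clock: 29.53
eef_pos: [517.6, -4.9, 208.5]
tcp_rot: [3.139, 0.006, 3.039]
contact_force: [0.7, -0.3, -2.2]
opening: 0.476
grasp_force: 80.7
clock: 30.2
eef_pos: [615.7, -196.3, 208.3]
tcp_rot: [3.139, 0.006, 3.039]
contact_force: [-0.2, 0.4, -1.3]
opening: 0.479
grasp_force: 80.7
clock: 30.45
eef_pos: [624.0, -206.0, 207.9]
tcp_rot: [3.138, 0.005, 3.037]
contact_force: [0.4, 0.2, -1.4]
opening: 0.478
grasp_force: 80.8
t 30.45 p [ 624.  -206.   207.9] rpy [3.138 0.005 3.037] F [ 0.4  0.2 -1.4] op 0.478 g 80.8 q [-0.32  0.41  1.57  0.    1.16 -1.79]
turn [ 0.001  0.002 -0.003] rows>=0.1 shift [ 0.16 -0.06  6.16] rows>=6.2
```

```bash
python3 -m inch '[[0,0,0,0,0,0.5,1],[0,0,0,0,0,0.9,1],[0,0,0,0,0,0.9,1],[0,0,0,0,0,0.9,1],[0,0,0,0,0,0.9,1],[0,0,0,0,0,0.8,1],[0,0,0,0,0,0.5,1],[0,0,0,0,0,0.2,1]]'
python3 -m inch '[[0,0,0,0,0,0.1,1],[0,0,0,0,0,0.1,1],[0,0,0,0,0,0.1,1],[0,0,0,0,0,0,1],[0,0,0,0,0,0,1]]'
```

```text
clock: 31.12
eef_pos: [623.1, -203.2, 65.7]
tcp_rot: [3.137, 0.002, 3.04]
contact_force: [0.4, 0.0, -2.2]
opening: 0.474
grasp_force: 80.7
clock: 31.53
eef_pos: [625.5, -204.7, 61.5]
tcp_rot: [3.139, 0.007, 3.039]
contact_force: [-0.8, -0.2, -1.2]
opening: 0.478
grasp_force: 80.7
```

```bash
python3 -m inch '[[0,0,0,0,0,0.1,1],[0,0,0,0,0,0.1,1],[0,0,0,0,0,0.05,1],[0,0,0,0,0,0,1],[0,0,0,0,0,0,1]]'
python3 -m inch '[[0,0,0,0,0,0.04,1],[0,0,0,0,0,0.02,1],[0,0,0,0,0,0,1],[0,0,0,0,0,0,1]]'
```

```text
clock: 31.95
eef_pos: [625.8, -204.8, 55.7]
tcp_rot: [3.139, 0.007, 3.039]
contact_force: [-1.8, -0.6, 7.3]
opening: 0.474
grasp_force: 81.5
clock: 32.28
eef_pos: [626.0, -204.9, 55.6]
tcp_rot: [3.139, 0.008, 3.039]
contact_force: [-5.6, 0.0, 19.3]
opening: 0.48
grasp_force: 82.7
```

```bash
python3 -m inch '[[0,0,0,0,0,-0.05,1],[0,0,0,0,0,0,1],[0,0,0,0,0,0,0.4],[0,0,0,0,0,0,0.2],[0,0,0,0,0,0,0],[0,0,0,0,0,0,0],[0,0,0,0,0,0,0],[0,0,0,0,0,0,0]]' 60
python3 -m inch '[[0,0,0,0,0,-0.4,0],[0,0,0,0,0,-1,0],[0,0,0,0,0,-1,0],[0,0,0,0,0,-1,0],[0,0,0,0,0,-1,0],[0,0,0,0,0,-1,0],[0,0,0,0,0,-1,0],[0,0,0,0,0,-1,0]]'
python3 -c "
from h import *
st();P=pts(snap('wrist','w9.png'));reg('tin1 lid',P,(623.,-206.),58,75,40);reg('tin1 bail',P,(623.,-206.),100,125,40)
P=pts(snap('top','t3.png'));reg('tin3t',P,(399.,319.),110,145,60);reg('tin3lid',P,(399.,319.),70,85,60);reg('tin4t',P,(417.,42.),90,110,60)
P=pts(snap('scene','s7.png'));reg('tin3s',P,(397.,316.),110,145,60)
v=[3.14159,0,1.571];go([398.5,319.3,250],v)"
```

```text
clock: 32.95
eef_pos: [625.1, -204.5, 54.1]
tcp_rot: [3.138, 0.005, 3.039]
contact_force: [-0.3, -0.5, -0.5]
opening: 1.002
grasp_force: 0.0
clock: 33.62
eef_pos: [623.9, -204.9, 241.4]
tcp_rot: [3.139, 0.006, 3.039]
contact_force: [0.6, 0.4, -0.2]
opening: 1.001
grasp_force: 0.0
t 33.62 p [ 623.9 -204.9  241.4] rpy [3.139 0.006 3.039] F [ 0.6  0.4 -0.2] op 1.001 g 0.0 q [-0.32  0.38  1.54  0.    1.22 -1.79]
tin1 lid 1529 c [ 625.5 -206.5] wh [47. 46.] an 83.4 z [63. 67. 70.] px [ 623. -206.    0.]
tin1 bail 414 c [ 625.9 -206.4] wh [41. 10.] an 83.9 z [105. 113. 121.] px [ 623. -206.    0.]
tin3t 68 c [372.6 343.6] wh [40.  9.] an 0.5 z [114. 123. 131.] px [399. 319.   0.]
tin3lid 365 c [372.4 343.7] wh [49. 50.] an 0.9 z [72. 76. 81.] px [399. 319.   0.]
tin4t 407 c [418.3  44.4] wh [51. 51.] an 73.1 z [ 95. 100. 105.] px [417.  42.   0.]
tin3s 46 c [371.2 340.2] wh [ 9. 39.] an 88.7 z [113. 124. 130.] px [397. 316.   0.]
turn [0.003 0.002 0.467] rows>=12.0 shift [20.99 -9.07 -0.3 ] rows>=21.0
```

tin_3 has been knocked to about (372.5,343.5). Go there.

```bash
python3 -m inch '[[0,0,0.0389,0,0,-0.2,0],[0,0,0.0389,0,0,-0.2,0],[0,0,0.0389,0,0,0,0],[0,0,0.0389,0,0,0,0],[0,0,0.0389,0,0,0,0],[0,0,0.0389,0,0,0,0],[0,0,0.0389,0,0,0,0],[0,0,0.0389,0,0,0,0]]'
python3 -m inch '[[0,0,0.0389,0,0,0,0],[0,0,0.0389,0,0,0,0],[0,0,0.0389,0,0,0,0],[0,0,0.0389,0,0,0,0],[0,0,0,0.8,-0.4,0,0],[0,0,0,1,-0.46,0,0],[0,0,0,1,-0.46,0,0],[0,0,0,1,-0.46,0,0]]'
python3 -m inch '[[0,0,0,1,-0.46,0,0],[0,0,0,1,-0.46,0,0],[0,0,0,1,-0.46,0,0],[0,0,0,1,-0.46,0,0],[0,0,0,1,-0.46,0,0],[0,0,0,1,-0.46,0,0],[0,0,0,1,-0.46,0,0],[0,0,0,1,-0.46,0,0]]'
python3 -m inch '[[0,0,0,1,-0.46,0,0],[0,0,0,1,-0.46,0,0],[0,0,0,1,-0.46,0,0],[0,0,0,1,-0.46,0,0],[0,0,0,1,-0.46,0,0],[0,0,0,1,-0.46,0,0],[0,0,0,0,0,0,0],[0,0,0,0,0,0,0]]'
python3 -c "
from h import *
st();P=pts(snap('wrist','w10.png'));reg('tin3',P,(372.,343.),110,145,60);reg('lid',P,(372.,343.),70,85,60)
v=[3.14159,0,1.571];gog([372.5,343.4,102],v)"
```

```text
clock: 34.43
eef_pos: [623.3, -204.8, 248.0]
tcp_rot: [3.137, -0.001, 2.055]
contact_force: [-0.1, 0.7, 0.4]
opening: 1.001
grasp_force: 0.0
clock: 35.1
eef_pos: [577.9, -109.2, 248.0]
tcp_rot: [3.138, -0.003, 1.572]
contact_force: [0.8, 0.2, -0.3]
opening: 1.001
grasp_force: 0.0
clock: 35.77
eef_pos: [485.6, 90.7, 248.4]
tcp_rot: [3.137, -0.002, 1.572]
contact_force: [0.2, -0.0, -0.2]
opening: 1.001
grasp_force: 0.0
clock: 36.43
eef_pos: [416.8, 240.2, 248.4]
tcp_rot: [3.137, -0.002, 1.575]
contact_force: [0.7, -0.5, -0.5]
opening: 1.001
grasp_force: 0.0
t 36.43 p [416.8 240.2 248.4] rpy [ 3.137e+00 -2.000e-03  1.575e+00] F [ 0.7 -0.5 -0.5] op 1.001 g 0.0 q [ 0.52  0.09  1.9  -0.    1.15  0.52]
tin3 566 c [371.7 343.1] wh [42. 10.] an 0.2 z [115. 124. 132.] px [372. 343.   0.]
lid 2677 c [371.6 359.8] wh [51. 83.] an 0.2 z [74. 76. 79.] px [372. 343.   0.]
turn [ 0.002 -0.     0.001] rows>=0.0 shift [ 4.16 -1.79  7.58] rows>=7.6
```

```bash
python3 -m inch '[[0,0,0,0.8,-0.35,0,0],[0,0,0,0.8,-0.35,0,0],[0,0,0,0.8,-0.35,0,0],[0,0,0,0.8,-0.35,0,0],[0,0,0,0.8,-0.35,0,0],[0,0,0,0.15,-0.04,0.4,0],[0,0,0,0,0,0.8,0],[0,0,0,0,0,0.8,0]]'
python3 -m inch '[[0,0,0,0,0,0.7,0],[0,0,0,0,0,0.7,0],[0,0,0,0,0,0.3,0],[0,0,0,0,0,0,0],[0,0,0,0,0,0,0]]'
python3 -c "
from h import *
st();P=pts(snap('wrist','w11.png'));reg('tin3',P,(372.,343.),110,145,40);v=[3.14159,0,1.571];gog([371.8,343.2,102],v)"
```

```text
clock: 37.15
eef_pos: [374.0, 342.8, 198.4]
tcp_rot: [3.135, -0.003, 1.572]
contact_force: [-0.3, 0.5, -0.4]
opening: 0.998
grasp_force: 0.0
clock: 37.57
eef_pos: [373.9, 342.8, 156.6]
tcp_rot: [3.136, -0.002, 1.571]
contact_force: [0.4, 0.3, -0.5]
opening: 1.004
grasp_force: 0.0
t 37.57 p [373.9 342.8 156.6] rpy [ 3.136e+00 -2.000e-03  1.571e+00] F [ 0.4  0.3 -0.5] op 1.004 g 0.0 q [ 0.74  0.24  1.94 -0.    0.96  0.74]
tin3 866 c [371.2 343.7] wh [10. 42.] an 89.7 z [114. 123. 131.] px [372. 343.   0.]
turn [ 0.002 -0.001  0.   ] rows>=0.1 shift [-0.   -0.09  3.93] rows>=3.9
```

```bash
python3 -m inch '[[0,0,0,0.02,-0.09,0.5,0],[0,0,0,0,0,0.8,0],[0,0,0,0,0,0.8,0],[0,0,0,0,0,0.8,0],[0,0,0,0,0,0.6,0],[0,0,0,0,0,0.4,0],[0,0,0,0,0,0,0],[0,0,0,0,0,0,0]]'
python3 -m inch '[[0,0,0,0,0,0,1],[0,0,0,0,0,0,1],[0,0,0,0,0,0,1],[0,0,0,0,0,0,1],[0,0,0,0,0,0,1],[0,0,0,0,0,0,1]]' 80
python3 -m inch '[[0,0,0,0,0,0,1],[0,0,0,0,0,-0.4,1],[0,0,0,0,0,-0.8,1],[0,0,0,0,0,-1,1],[0,0,0,0,0,-1,1],[0,0,0,0,0,-1,1],[0,0,0,0,0,-1,1],[0,0,0,0,0,-1,1]]'
```

```text
clock: 38.28
eef_pos: [372.2, 344.5, 59.7]
tcp_rot: [3.135, -0.003, 1.572]
contact_force: [0.4, 0.9, 0.4]
opening: 1.003
grasp_force: 0.0
clock: 38.78
eef_pos: [372.1, 344.7, 60.2]
tcp_rot: [3.135, -0.003, 1.572]
contact_force: [-1.8, -1.1, 7.6]
opening: 0.481
grasp_force: 80.2
clock: 39.45
eef_pos: [370.4, 343.5, 215.9]
tcp_rot: [3.136, -0.002, 1.572]
contact_force: [1.1, 0.8, -3.1]
opening: 0.481
grasp_force: 81.3
```

```bash
python3 -m inch '[[0,0,-0.03,0,0,0,1],[0,0,-0.039,0,0,0,1],[0,0,-0.039,0,0,0,1],[0,0,-0.039,0,0,0,1],[0,0,-0.039,0,0,0,1],[0,0,-0.039,0,0,0,1],[0,0,-0.039,0,0,0,1],[0,0,-0.039,0,0,0,1]]'
python3 -m inch '[[0,0,-0.039,0,0,0,1],[0,0,-0.039,0,0,0,1],[0,0,-0.039,0,0,0,1],[0,0,-0.039,0,0,0,1],[0,0,-0.01,0,0,0,1],[0,0,0,0,0,0,1],[0,0,0,0,0,0,1]]'
python3 -c "
from h import *
st();v=[3.14159,0,3.046];go([475,167.7,204],v)"
```

```text
clock: 40.12
eef_pos: [370.5, 343.6, 214.6]
tcp_rot: [3.136, 0.003, 2.53]
contact_force: [1.1, 0.6, -3.4]
opening: 0.479
grasp_force: 81.4
clock: 40.7
eef_pos: [370.7, 343.7, 214.5]
tcp_rot: [3.139, 0.006, 3.044]
contact_force: [0.0, 0.7, -3.9]
opening: 0.478
grasp_force: 81.4
t 40.7 p [370.7 343.7 214.5] rpy [3.139 0.006 3.044] F [ 0.   0.7 -3.9] op 0.478 g 81.4 q [ 0.75  0.16  1.89 -0.    1.08 -0.73]
turn [ 0.001  0.002 -0.001] rows>=0.1 shift [-4.83 -6.61  0.42] rows>=6.6
```

```bash
python3 -m inch '[[0,0,0,-0.3,-0.4,0,1],[0,0,0,-0.55,-0.75,0,1],[0,0,0,-0.6,-0.8,0,1],[0,0,0,-0.6,-0.8,0,1],[0,0,0,-0.6,-0.8,0,1],[0,0,0,-0.6,-0.8,0,1],[0,0,0,-0.6,-0.8,0,1],[0,0,0,-0.5,-0.75,0,1]]'
python3 -m inch '[[0,0,0,-0.45,-0.65,0.3,1],[0,0,0,-0.1,-0.2,0.08,1],[0,0,0,0,0,0,1],[0,0,0,0,0,0,1],[0,0,0,0,0,0,1]]'
python3 -c "
from h import *
st();v=[3.14159,0,3.046];go([475,167.7,204],v);go([562,159,204],v)
P=pts(snap('wrist','w12.png'))
for p in [(327,375),(327,382),(327,386),(320,262)]: print(p,np.round(P[p[1],p[0]],1))"
```

```text
clock: 41.37
eef_pos: [465.8, 184.7, 214.6]
tcp_rot: [3.139, 0.006, 3.044]
contact_force: [-0.2, 0.4, -2.9]
opening: 0.481
grasp_force: 81.6
clock: 41.78
eef_pos: [476.5, 164.7, 205.1]
tcp_rot: [3.138, 0.006, 3.045]
contact_force: [0.2, 0.9, -3.2]
opening: 0.481
grasp_force: 81.8
t 41.78 p [476.5 164.7 205.1] rpy [3.138 0.006 3.045] F [ 0.2  0.9 -3.2] op 0.481 g 81.8 q [ 0.33  0.17  1.9   0.    1.06 -1.15]
turn [ 0.001  0.002 -0.   ] rows>=0.1 shift [0.07 0.11 0.04] rows>=0.1
turn [ 0.001  0.002 -0.   ] rows>=0.1 shift [-3.43  0.1   0.04] rows>=3.4
(327, 375) [473.4 165.6 273.2]
(327, 382) [473.9 165.5 275.9]
(327, 386) [475.1 165.4 276.3]
(320, 262) [454.6 164.7 219.3]
```

```bash
python3 -m inch '[[0,0,0,-0.2,0.1,0.05,1],[0,0,0,-0.45,0,0,1],[0,0,0,-0.55,0,0,1],[0,0,0,-0.55,0,0,1],[0,0,0,-0.55,0,0,1],[0,0,0,-0.55,0,0,1],[0,0,0,-0.4,0,0,1],[0,0,0,-0.18,0,0,1]]'
python3 -m inch '[[0,0,0,0,0,0,1],[0,0,0,0,0,0,1],[0,0,0,0,0,0.3,1],[0,0,0,0,0,0.4,1],[0,0,0,0,0,0.2,1],[0,0,0,0,0,0,1],[0,0,0,0,0,0,1]]'
python3 -c "
from h import *
st()"
```

```text
clock: 42.5
eef_pos: [564.2, 158.8, 204.0]
tcp_rot: [3.138, 0.006, 3.046]
contact_force: [0.4, 0.1, -4.0]
opening: 0.481
grasp_force: 81.9
clock: 43.08
eef_pos: [561.9, 158.5, 180.9]
tcp_rot: [3.139, 0.004, 3.046]
contact_force: [0.9, -0.3, -3.5]
opening: 0.478
grasp_force: 81.9
t 43.08 p [561.9 158.5 180.9] rpy [3.139 0.004 3.046] F [ 0.9 -0.3 -3.5] op 0.478 g 81.9 q [ 0.27  0.32  1.76  0.    1.05 -1.2 ]
```

```bash
python3 -m inch '[[0,0,0,0,0,0.1,1],[0,0,0,0,0,0.18,1],[0,0,0,0,0,0.2,1],[0,0,0,0,0,0.2,1],[0,0,0,0,0,0.2,1],[0,0,0,0,0,0.2,1],[0,0,0,0,0,0.2,1],[0,0,0,0,0,0.15,1]]'
python3 -m inch '[[0,0,0,0,0,0.03,1],[0,0,0,0,0,0,1],[0,0,0,0,0,0,1],[0,0,0,0,0,0,1]]'
python3 -c "
from h import *
st();P=pts(snap('wrist','w13.png'))
for p in [(327,375),(327,382),(327,386),(320,262)]: print(p,np.round(P[p[1],p[0]],1))"
```

```text
clock: 43.75
eef_pos: [562.6, 158.6, 145.3]
tcp_rot: [3.139, 0.005, 3.046]
contact_force: [-0.9, -0.7, -0.1]
opening: 0.478
grasp_force: 82.0
clock: 44.08
eef_pos: [562.5, 158.6, 145.2]
tcp_rot: [3.139, 0.005, 3.046]
contact_force: [-1.6, -2.0, 0.2]
opening: 0.478
grasp_force: 82.2
t 44.08 p [562.5 158.6 145.2] rpy [3.139 0.005 3.046] F [-1.6 -2.   0.2] op 0.478 g 82.2 q [ 0.27  0.36  1.79  0.    0.98 -1.2 ]
(327, 375) [560.2 159.4 212.5]
(327, 382) [560.4 159.3 215.5]
(327, 386) [561.  159.3 216.7]
(320, 262) [540.1 158.6 161. ]
```

Force is balanced, so release and wait.

```bash
python3 -m inch '[[0,0,0,0,0,0,0.45],[0,0,0,0,0,0,0.3],[0,0,0,0,0,0,0],[0,0,0,0,0,0,0],[0,0,0,0,0,0,0],[0,0,0,0,0,0,0],[0,0,0,0,0,0,0],[0,0,0,0,0,0,0]]' 40
python3 -m inch '[[0,0,0,0,0,0,0],[0,0,0,0,0,0,0],[0,0,0,0,0,0,0],[0,0,0,0,0,0,0],[0,0,0,0,0,0,0],[0,0,0,0,0,0,0],[0,0,0,0,0,0,0],[0,0,0,0,0,0,0]]'
python3 -m inch '[[0,0,0,0,0,0,0],[0,0,0,0,0,0,0],[0,0,0,0,0,0,0],[0,0,0,0,0,0,0],[0,0,0,0,0,0,0],[0,0,0,0,0,0,0],[0,0,0,0,0,0,0],[0,0,0,0,0,0,0]]'
python3 -c "
from h import *
P1=pts(snap('wrist'));P2=pts(snap('wrist','w14.png'))
for a in (P1,P2):
  for p in [(320,262),(325,378),(325,384),(325,350)]: print(p,np.round(a[p[1],p[0]],1))"
python3 -m inch '[[0,0,0,0,0,0,0],[0,0,0,0,0,0,0],[0,0,0,0,0,0,0],[0,0,0,0,0,0,0],[0,0,0,0,0,0,0],[0,0,0,0,0,0,0],[0,0,0,0,0,0,0],[0,0,0,0,0,0,0]]'
python3 -m inch '[[0,0,0,0,0,0,0],[0,0,0,0,0,0,0],[0,0,0,0,0,0,0],[0,0,0,0,0,0,0],[0,0,0,0,0,0,0],[0,0,0,0,0,0,0],[0,0,0,0,0,0,0],[0,0,0,0,0,0,0]]'
python3 -c "
from h import *
P1=pts(snap('wrist'))
for p in [(320,262),(325,378),(325,384),(325,350)]: print(p,np.round(P1[p[1],p[0]],1))"
```

```text
clock: 44.8
eef_pos: [562.7, 158.7, 145.1]
tcp_rot: [3.138, 0.006, 3.046]
contact_force: [-0.7, -0.2, 0.2]
opening: 1.0
grasp_force: 0.0
clock: 45.47
eef_pos: [562.7, 158.7, 145.1]
tcp_rot: [3.138, 0.006, 3.046]
contact_force: [-0.4, -0.1, -0.2]
opening: 0.999
grasp_force: 0.0
clock: 46.13
eef_pos: [562.7, 158.7, 145.1]
tcp_rot: [3.138, 0.006, 3.046]
contact_force: [0.3, -0.4, 0.1]
opening: 1.001
grasp_force: 0.0
(320, 262) [540.6 158.7 160. ]
(325, 378) [560.4 158.8 213.7]
(325, 384) [561.1 158.7 215.6]
(325, 350) [539.6 160.7 227.9]
(320, 262) [540.9 158.7 159.4]
(325, 378) [559.4 158.9 214.9]
(325, 384) [560.8 158.8 216. ]
(325, 350) [539.6 160.7 227.9]
clock: 46.9
eef_pos: [562.7, 158.7, 145.1]
tcp_rot: [3.138, 0.006, 3.046]
contact_force: [0.5, 0.9, 0.3]
opening: 0.996
grasp_force: 0.0
clock: 47.57
eef_pos: [562.7, 158.7, 145.1]
tcp_rot: [3.138, 0.006, 3.046]
contact_force: [-1.2, 0.2, -1.3]
opening: 1.0
grasp_force: 0.0
(320, 262) [540.8 158.7 159.6]
(325, 378) [559.5 158.9 214.8]
(325, 384) [561.4 158.7 215.3]
(325, 350) [539.6 160.7 227.8]
```

```bash
python3 -m inch '[[0,0,0,0,0,0,1],[0,0,0,0,0,0,1],[0,0,0,0,0,0,1],[0,0,0,0,0,0,1],[0,0,0,0,0,0,1],[0,0,0,0,0,0,1],[0,0,0,0,0,0,1],[0,0,0,0,0,0,1]]' 80
python3 -m inch '[[0,0,0,0,0,-0.2,1],[0,0,0,0,0,-0.4,1],[0,0,0,0,0,-0.4,1],[0,0,0,0,0,-0.4,1],[0,0,0,0,0,-0.4,1],[0,0,0,0,0,-0.4,1],[0,0,0,0,0,-0.2,1],[0,0,0,0,0,0,1]]'
python3 -c "
from h import *
st();P=pts(snap('wrist'))
for p in [(320,262),(325,372),(325,378),(325,384)]: print(p,np.round(P[p[1],p[0]],1))"
```

```text
clock: 48.28
eef_pos: [562.6, 158.6, 145.1]
tcp_rot: [3.139, 0.006, 3.046]
contact_force: [-0.9, -1.4, -0.2]
opening: 0.477
grasp_force: 80.5
clock: 48.95
eef_pos: [563.1, 158.8, 206.8]
tcp_rot: [3.138, 0.008, 3.046]
contact_force: [-0.2, -0.7, -3.2]
opening: 0.481
grasp_force: 80.9
t 48.95 p [563.1 158.8 206.8] rpy [3.138 0.008 3.046] F [-0.2 -0.7 -3.2] op 0.481 g 80.9 q [ 0.27  0.29  1.74  0.    1.1  -1.2 ]
(320, 262) [541.4 158.8 220.5]
(325, 372) [559.3 159.  274.3]
(325, 378) [560.4 158.9 275.8]
(325, 384) [563.  158.7 275.4]
```

```bash
python3 -m inch '[[0,0,0,0.2,0,0,1],[0,0,0,0.4,0,0,1],[0,0,0,0.5,0,0,1],[0,0,0,0.6,0,0,1],[0,0,0,0.6,0,0,1],[0,0,0,0.6,0,0,1],[0,0,0,0.5,0,-0.3,1],[0,0,0,0,0,-0.7,1]]'
python3 -m inch '[[0,0,0,0,-0.4,-0.5,1],[0,0,0,0,-0.8,0,1],[0,0,0,0,-0.9,0,1],[0,0,0,-0.1,-0.9,0,1],[0,0,0,-0.2,-0.9,0,1],[0,0,0,-0.2,-0.9,0,1],[0,0,0,-0.2,-0.9,0,1],[0,0,0,-0.2,-0.9,0,1]]'
python3 -m inch '[[0,0,0,-0.2,-0.9,0,1],[0,0,0,-0.2,-0.9,0,1],[0,0,0,-0.2,-0.9,0,1],[0,0,0,-0.2,-0.9,0,1],[0,0,0,-0.2,-0.9,0,1],[0,0,0,-0.2,-0.9,0,1],[0,0,0,0,0,0,1],[0,0,0,0,0,0,1]]'
python3 -c "
from h import *
st();v=[3.14159,0,3.046];go([520,-207,86],v)"
```

```text
clock: 49.67
eef_pos: [472.0, 166.0, 227.1]
tcp_rot: [3.141, -0.001, 3.046]
contact_force: [0.2, -0.4, -4.1]
opening: 0.483
grasp_force: 81.4
clock: 50.33
eef_pos: [482.5, -0.5, 241.3]
tcp_rot: [3.138, 0.005, 3.046]
contact_force: [1.0, -0.2, -3.4]
opening: 0.479
grasp_force: 81.6
clock: 51.0
eef_pos: [499.8, -137.2, 240.9]
tcp_rot: [3.138, 0.004, 3.044]
contact_force: [0.7, 0.4, -3.8]
opening: 0.48
grasp_force: 82.2
t 51.0 p [ 499.8 -137.2  240.9] rpy [3.138 0.004 3.044] F [ 0.7  0.4 -3.8] op 0.48 g 82.2 q [-0.27  0.16  1.83  0.    1.15 -1.75]
turn [ 0.001  0.001 -0.001] rows>=0.0 shift [-1.07 -2.7   6.2 ] rows>=6.2
```

```bash
python3 -m inch '[[0,0,0,-0.25,-0.6,0,1],[0,0,0,-0.3,-0.75,0,1],[0,0,0,-0.3,-0.75,0,1],[0,0,0,-0.22,-0.6,0.4,1],[0,0,0,0,0,0.9,1],[0,0,0,0,0,0.9,1],[0,0,0,0,0,0.9,1],[0,0,0,0,0,0.9,1]]'
python3 -m inch '[[0,0,0,0,0,0.8,1],[0,0,0,0,0,0.5,1],[0,0,0,0,0,0.3,1],[0,0,0,0,0,0,1],[0,0,0,0,0,0,1],[0,0,0,0,0,0,1]]'
python3 -c "
from h import *
st();v=[3.14159,0,3.046];go([520,-207,86],v)"
```

```text
clock: 51.67
eef_pos: [520.9, -205.5, 139.6]
tcp_rot: [3.138, 0.005, 3.046]
contact_force: [1.2, -0.1, -2.5]
opening: 0.48
grasp_force: 82.5
clock: 52.17
eef_pos: [522.6, -206.4, 102.2]
tcp_rot: [3.139, 0.007, 3.046]
contact_force: [-0.3, 0.0, -2.9]
opening: 0.48
grasp_force: 82.5
t 52.17 p [ 522.6 -206.4  102.2] rpy [3.139 0.007 3.046] F [-0.3  0.  -2.9] op 0.48 g 82.5 q [-0.38  0.39  1.87  0.01  0.88 -1.86]
turn [ 0.001  0.002 -0.   ] rows>=0.1 shift [ 0.1  -0.03  0.65] rows>=0.6
```

```bash
python3 -m inch '[[0,0,0,0,0,0.2,1],[0,0,0,0,0,0.2,1],[0,0,0,0,0,0.12,1],[0,0,0,0,0,0.08,1],[0,0,0,0,0,0,1],[0,0,0,0,0,0,1]]'
python3 -m inch '[[0,0,0,0,0,0.05,1],[0,0,0,0,0,0.03,1],[0,0,0,0,0,0,1],[0,0,0,0,0,0,1]]'
```

```text
clock: 52.67
eef_pos: [522.2, -206.5, 86.4]
tcp_rot: [3.138, 0.006, 3.046]
contact_force: [0.0, 0.0, -1.0]
opening: 0.477
grasp_force: 82.4
clock: 53.0
eef_pos: [522.6, -206.5, 86.3]
tcp_rot: [3.139, 0.007, 3.046]
contact_force: [-6.4, 4.1, 19.7]
opening: 0.477
grasp_force: 85.3
```

```bash
python3 -m inch '[[0,0,0,0,0,-0.06,1],[0,0,0,0,0,0,1],[0,0,0,0,0,0,0.4],[0,0,0,0,0,0,0.2],[0,0,0,0,0,0,0],[0,0,0,0,0,0,0],[0,0,0,0,0,0,0],[0,0,0,0,0,0,0]]' 60
python3 -m inch '[[0,0,0,0,0,-0.4,0],[0,0,0,0,0,-1,0],[0,0,0,0,0,-1,0],[0,0,0,0,0,-1,0],[0,0,0,0,0,-1,0],[0,0,0,0,0,-1,0],[0,0,0,0,0,-0.8,0],[0,0,0,0,0,0,0]]'
python3 -c "
from h import *
st();P=pts(snap('wrist','w15.png'));reg('tin3 lid',P,(522.,-206.),92,108,40);reg('tin3 bail',P,(522.,-206.),135,160,40);reg('tin1 lid',P,(625.,-206.),58,75,40)
P=pts(snap('top','t4.png'));reg('tin4t',P,(417.,42.),90,110,60);reg('bail4',P,(417.,42.),135,160,60)
v=[3.14159,0,1.267];go([418,44,240],v)"
```

```text
clock: 53.67
eef_pos: [522.1, -206.4, 85.8]
tcp_rot: [3.138, 0.006, 3.046]
contact_force: [-0.0, 0.3, 0.7]
opening: 1.001
grasp_force: 0.0
clock: 54.33
eef_pos: [523.4, -207.7, 246.2]
tcp_rot: [3.141, 0.013, 3.046]
contact_force: [1.2, 0.1, 0.3]
opening: 1.0
grasp_force: 0.0
t 54.33 p [ 523.4 -207.7  246.2] rpy [3.141 0.013 3.046] F [1.2 0.1 0.3] op 1.0 g 0.0 q [-0.38  0.22  1.74  0.    1.17 -1.86]
tin3 lid 2235 c [ 521.4 -206.1] wh [51. 51.] an 84.3 z [ 97. 100. 104.] px [ 522. -206.    0.]
tin3 bail 506 c [ 521.5 -206.1] wh [41. 10.] an 84.4 z [140. 148. 156.] px [ 522. -206.    0.]
tin1 lid 1376 c [ 625. -206.] wh [46. 46.] an 84.1 z [62. 67. 70.] px [ 625. -206.    0.]
tin4t 410 c [418.3  44.3] wh [51. 51.] an 73.3 z [ 95. 100. 105.] px [417.  42.   0.]
bail4 65 c [418.6  44.7] wh [ 9. 42.] an 71.7 z [138. 148. 156.] px [417.  42.   0.]
turn [0.003 0.001 0.566] rows>=14.5 shift [ 8.34 -6.96  0.09] rows>=8.3
```

```bash
python3 -m inch '[[0,0,0.038,0,0,0,0],[0,0,0.038,0,0,0,0],[0,0,0.038,0,0,0,0],[0,0,0.038,0,0,0,0],[0,0,0.038,0,0,0,0],[0,0,0.038,0,0,0,0],[0,0,0.038,0,0,0,0],[0,0,0.038,0,0,0,0]]'
python3 -m inch '[[0,0,0.038,0,0,0,0],[0,0,0.038,0,0,0,0],[0,0,0.038,0,0,0,0],[0,0,0.038,0,0,0,0],[0,0,0.038,0,0,0,0],[0,0,0.038,0,0,0,0],[0,0,0.034,0,0,0,0],[0,0,0,0.6,-0.5,0,0]]'
python3 -m inch '[[0,0,0,0.8,-0.66,0,0],[0,0,0,0.9,-0.75,0,0],[0,0,0,0.9,-0.75,0,0],[0,0,0,0.9,-0.75,0,0],[0,0,0,0.9,-0.75,0,0],[0,0,0,0.9,-0.75,0,0],[0,0,0,0.9,-0.75,0,0],[0,0,0,0.6,-0.5,0,0]]'
python3 -m inch '[[0,0,0,0.6,-0.5,0,0],[0,0,0,0.35,-0.35,0,0],[0,0,0,0,0,0,0],[0,0,0,0,0,0,0]]'
python3 -c "
from h import *
st();P=pts(snap('wrist','w16.png'));reg('tin4',P,(418.,44.),135,170,60)
v=[3.14159,0,1.267];gog([418.3,44.4,126],v)"
```

```text
clock: 55.1
eef_pos: [520.4, -206.5, 239.5]
tcp_rot: [3.137, -0.001, 2.085]
contact_force: [-0.1, -0.3, 0.7]
opening: 1.002
grasp_force: 0.0
clock: 55.77
eef_pos: [514.0, -190.3, 239.7]
tcp_rot: [3.138, -0.003, 1.26]
contact_force: [-0.3, 0.2, -0.1]
opening: 0.995
grasp_force: 0.0
clock: 56.43
eef_pos: [427.4, 17.4, 239.8]
tcp_rot: [3.139, -0.004, 1.268]
contact_force: [1.7, 0.2, -0.5]
opening: 1.002
grasp_force: 0.0
clock: 56.77
eef_pos: [415.7, 44.9, 240.3]
tcp_rot: [3.138, -0.004, 1.269]
contact_force: [0.7, 0.5, 0.4]
opening: 1.001
grasp_force: 0.0
t 56.77 p [415.7  44.9 240.3] rpy [ 3.138 -0.004  1.269] F [0.7 0.5 0.4] op 1.001 g 0.0 q [ 0.1  -0.01  2.02  0.    1.13  0.4 ]
tin4 523 c [417.1  43.7] wh [10. 41.] an 73.1 z [139. 148. 155.] px [418.  44.   0.]
turn [ 0.001 -0.001  0.   ] rows>=0.0 shift [0.02 0.09 6.3 ] rows>=6.3
```

```bash
python3 -m inch '[[0,0,0,0.0,0.06,0.4,0],[0,0,0,0,0,0.8,0],[0,0,0,0,0,0.9,0],[0,0,0,0,0,0.9,0],[0,0,0,0,0,0.9,0],[0,0,0,0,0,0.9,0],[0,0,0,0,0,0.7,0],[0,0,0,0,0,0.7,0]]'
python3 -m inch '[[0,0,0,0,0,0.1,0],[0,0,0,0,0,0,0],[0,0,0,0,0,0,0],[0,0,0,0,0,0,1],[0,0,0,0,0,0,1],[0,0,0,0,0,0,1],[0,0,0,0,0,0,1],[0,0,0,0,0,0,1]]' 90
python3 -m inch '[[0,0,0,0,0,0,1],[0,0,0,0,0,0,1]]'
```

```text
clock: 57.48
eef_pos: [418.3, 43.7, 84.0]
tcp_rot: [3.138, -0.004, 1.266]
contact_force: [0.2, 0.5, -0.1]
opening: 0.997
grasp_force: 0.0
clock: 58.15
eef_pos: [418.8, 44.9, 84.4]
tcp_rot: [3.136, -0.005, 1.268]
contact_force: [-4.1, 0.1, 11.1]
opening: 0.481
grasp_force: 89.5
clock: 58.32
eef_pos: [418.8, 44.9, 84.4]
tcp_rot: [3.136, -0.005, 1.268]
contact_force: [-3.2, 0.6, 11.3]
opening: 0.475
grasp_force: 89.5
```

```bash
python3 -m inch '[[0,0,0,0,0,-0.3,1],[0,0,0,0,0,-0.7,1],[0,0,0,0,0,-0.9,1],[0,0,0,0,0,-0.9,1],[0,0,0,0,0,-0.9,1],[0,0,0,0,0,-0.7,1],[0,0,-0.02,0,0,-0.5,1],[0,0,-0.036,0,0,0,1]]'
python3 -m inch '[[0,0,-0.039,0,0,0,1],[0,0,-0.039,0,0,0,1],[0,0,-0.039,0,0,0,1],[0,0,-0.039,0,0,0,1],[0,0,-0.039,0,0,0,1],[0,0,-0.039,0,0,0,1],[0,0,-0.039,0,0,0,1],[0,0,-0.039,0,0,0,1]]'
python3 -m inch '[[0,0,-0.039,0,0,0,1],[0,0,-0.039,0,0,0,1],[0,0,-0.039,0,0,0,1],[0,0,-0.039,0,0,0,1],[0,0,-0.039,0,0,0,1],[0,0,-0.008,0,0,0,1],[0,0,0,0,0,0,1]]'
python3 -c "
from h import *
st();v=[3.14159,0,3.046];go([475,167.2,204],v)"
```

```text
clock: 58.98
eef_pos: [419.1, 44.5, 208.9]
tcp_rot: [3.132, -0.004, 1.446]
contact_force: [-0.7, 1.3, -4.6]
opening: 0.478
grasp_force: 92.0
clock: 59.65
eef_pos: [417.4, 44.4, 206.1]
tcp_rot: [3.136, 0.002, 2.43]
contact_force: [0.3, 0.4, -4.7]
opening: 0.48
grasp_force: 91.8
clock: 60.23
eef_pos: [417.5, 44.3, 206.1]
tcp_rot: [3.139, 0.005, 3.063]
contact_force: [1.0, 0.0, -4.4]
opening: 0.475
grasp_force: 91.8
t 60.23 p [417.5  44.3 206.1] rpy [3.139 0.005 3.063] F [ 1.   0.  -4.4] op 0.475 g 91.8 q [ 0.1   0.03  2.06  0.    1.04 -1.39]
turn [0.001 0.002 0.005] rows>=0.1 shift [-1.82  5.11  0.08] rows>=5.1
```

```bash
python3 -m inch '[[0,0,0.005,-0.15,0.4,0,1],[0,0,0,-0.25,0.7,0,1],[0,0,0,-0.3,0.8,0,1],[0,0,0,-0.3,0.8,0,1],[0,0,0,-0.3,0.8,0,1],[0,0,0,-0.25,0.7,0,1],[0,0,0,-0.2,0.6,0.03,1],[0,0,0,-0.1,0.3,0,1]]'
python3 -m inch '[[0,0,0,0,0,0,1],[0,0,0,0,0,0,1],[0,0,0,0,0,0,1]]'
python3 -c "
from h import *
st();v=[3.14159,0,3.046];go([562,159,204],v)
P=pts(snap('wrist','w17.png'))
for p in [(327,375),(327,382),(327,386),(320,262)]: print(p,np.round(P[p[1],p[0]],1))"
```

```text
clock: 60.9
eef_pos: [476.6, 168.5, 205.8]
tcp_rot: [3.138, 0.006, 3.045]
contact_force: [-0.3, 0.0, -3.6]
opening: 0.477
grasp_force: 92.1
clock: 61.15
eef_pos: [475.4, 166.1, 205.7]
tcp_rot: [3.139, 0.005, 3.045]
contact_force: [0.3, 0.5, -3.1]
opening: 0.476
grasp_force: 92.1
t 61.15 p [475.4 166.1 205.7] rpy [3.139 0.005 3.045] F [ 0.3  0.5 -3.1] op 0.476 g 92.1 q [ 0.33  0.17  1.9   0.    1.06 -1.14]
turn [ 0.001  0.002 -0.   ] rows>=0.0 shift [-3.48  0.05  0.07] rows>=3.5
(327, 375) [472.2 167.  274. ]
(327, 382) [473.3 166.9 276.1]
(327, 386) [474.4 166.8 276.5]
(320, 262) [453.4 166.1 220.2]
```

```bash
python3 -m inch '[[0,0,0,-0.2,0.05,0.05,1],[0,0,0,-0.45,0,0,1],[0,0,0,-0.55,0,0,1],[0,0,0,-0.55,0,0,1],[0,0,0,-0.55,0,0,1],[0,0,0,-0.55,0,0,1],[0,0,0,-0.42,0,0,1],[0,0,0,-0.2,0,0,1]]'
python3 -m inch '[[0,0,0,0,0,0,1],[0,0,0,0,0,0,1],[0,0,0,0,0,0.3,1],[0,0,0,0,0,0.4,1],[0,0,0,0,0,0.2,1],[0,0,0,0,0,0,1],[0,0,0,0,0,0,1]]'
python3 -m inch '[[0,0,0,0,0,0.1,1],[0,0,0,0,0,0.2,1],[0,0,0,0,0,0.25,1],[0,0,0,0,0,0.25,1],[0,0,0,0,0,0.25,1],[0,0,0,0,0,0.2,1],[0,0,0,0,0,0.2,1],[0,0,0,0,0,0.15,1]]'
python3 -m inch '[[0,0,0,0,0,0.05,1],[0,0,0,0,0,0,1],[0,0,0,0,0,0,1],[0,0,0,0,0,0,1]]'
python3 -c "
from h import *
st();P=pts(snap('wrist','w18.png'))
for p in [(327,375),(327,382),(327,386),(320,262)]: print(p,np.round(P[p[1],p[0]],1))"
```

```text
clock: 61.87
eef_pos: [564.5, 159.4, 205.0]
tcp_rot: [3.138, 0.007, 3.045]
contact_force: [-0.5, -0.3, -4.0]
opening: 0.479
grasp_force: 92.2
clock: 62.45
eef_pos: [562.0, 159.9, 181.9]
tcp_rot: [3.139, 0.004, 3.046]
contact_force: [1.1, -0.7, -4.2]
opening: 0.478
grasp_force: 92.2
clock: 63.12
eef_pos: [562.7, 159.9, 142.0]
tcp_rot: [3.139, 0.005, 3.046]
contact_force: [-2.1, -2.1, -0.1]
opening: 0.481
grasp_force: 92.3
clock: 63.45
eef_pos: [562.7, 159.9, 141.5]
tcp_rot: [3.139, 0.005, 3.046]
contact_force: [-1.7, -2.2, 0.0]
opening: 0.474
grasp_force: 92.4
t 63.45 p [562.7 159.9 141.5] rpy [3.139 0.005 3.046] F [-1.7 -2.2  0. ] op 0.474 g 92.4 q [ 0.27  0.37  1.79  0.    0.97 -1.2 ]
(327, 375) [559.4 160.8 210.1]
(327, 382) [560.5 160.7 212. ]
(327, 386) [561.6 160.6 212.6]
(320, 262) [540.5 160.  156.9]
```

```bash
python3 -m inch '[[0,0,0,0,0,0,0.45],[0,0,0,0,0,0,0.3],[0,0,0,0,0,0,0],[0,0,0,0,0,0,0],[0,0,0,0,0,0,0],[0,0,0,0,0,0,0],[0,0,0,0,0,0,0],[0,0,0,0,0,0,0]]' 40
for i in 1; do python3 -m inch '[[0,0,0,0,0,0,0],[0,0,0,0,0,0,0],[0,0,0,0,0,0,0],[0,0,0,0,0,0,0],[0,0,0,0,0,0,0],[0,0,0,0,0,0,0],[0,0,0,0,0,0,0],[0,0,0,0,0,0,0]]'
done
python3 -m inch '[[0,0,0,0,0,0,0],[0,0,0,0,0,0,0],[0,0,0,0,0,0,0],[0,0,0,0,0,0,0],[0,0,0,0,0,0,0],[0,0,0,0,0,0,0],[0,0,0,0,0,0,0],[0,0,0,0,0,0,0]]'
python3 -c "
from h import *
P1=pts(snap('wrist'))
for p in [(320,262),(325,378),(325,384)]: print(p,np.round(P1[p[1],p[0]],1))"
python3 -m inch '[[0,0,0,0,0,0,0],[0,0,0,0,0,0,0],[0,0,0,0,0,0,0],[0,0,0,0,0,0,0],[0,0,0,0,0,0,0],[0,0,0,0,0,0,0],[0,0,0,0,0,0,0],[0,0,0,0,0,0,0]]'
python3 -m inch '[[0,0,0,0,0,0,0],[0,0,0,0,0,0,0],[0,0,0,0,0,0,0],[0,0,0,0,0,0,0],[0,0,0,0,0,0,0],[0,0,0,0,0,0,0],[0,0,0,0,0,0,0],[0,0,0,0,0,0,0]]'
python3 -m inch '[[0,0,0,0,0,0,0],[0,0,0,0,0,0,0],[0,0,0,0,0,0,0],[0,0,0,0,0,0,0],[0,0,0,0,0,0,0],[0,0,0,0,0,0,0],[0,0,0,0,0,0,0],[0,0,0,0,0,0,0]]'
python3 -c "
from h import *
P1=pts(snap('wrist'))
for p in [(320,262),(325,378),(325,384)]: print(p,np.round(P1[p[1],p[0]],1))"
```

```text
clock: 64.17
eef_pos: [562.9, 160.1, 141.4]
tcp_rot: [3.138, 0.006, 3.046]
contact_force: [0.8, -0.3, 0.3]
opening: 1.003
grasp_force: 0.0
clock: 64.83
eef_pos: [562.9, 160.0, 141.4]
tcp_rot: [3.138, 0.006, 3.046]
contact_force: [-0.2, -1.0, -0.4]
opening: 0.999
grasp_force: 0.0
clock: 65.5
eef_pos: [562.9, 160.1, 141.4]
tcp_rot: [3.138, 0.006, 3.046]
contact_force: [-0.2, -0.5, 0.3]
opening: 1.002
grasp_force: 0.0
(320, 262) [542.4 159.9 152.2]
(325, 378) [563.2 159.9 206.8]
(325, 384) [569.4 159.4 202.5]
clock: 66.22
eef_pos: [562.8, 160.0, 141.3]
tcp_rot: [3.139, 0.006, 3.046]
contact_force: [0.1, -0.0, 0.1]
opening: 1.003
grasp_force: 0.0
clock: 66.88
eef_pos: [562.9, 160.0, 141.3]
tcp_rot: [3.138, 0.006, 3.046]
contact_force: [0.7, -0.3, 0.2]
opening: 1.0
grasp_force: 0.0
clock: 67.55
eef_pos: [562.9, 160.0, 141.4]
tcp_rot: [3.138, 0.006, 3.046]
contact_force: [-0.1, -0.7, 0.2]
opening: 1.002
grasp_force: 0.0
(320, 262) [542.1 159.9 152.9]
(325, 378) [563.6 159.9 206.4]
(325, 384) [569.8 159.3 202. ]
```

```bash
python3 -m inch '[[0,0,0,0,0,0.16,0],[0,0,0,0,0,0,0],[0,0,0,0,0,0,0],[0,0,0,0,0,0,1],[0,0,0,0,0,0,1],[0,0,0,0,0,0,1],[0,0,0,0,0,0,1],[0,0,0,0,0,0,1]]' 90
python3 -m inch '[[0,0,0,0,0,0,1],[0,0,0,0,0,-0.2,1],[0,0,0,0,0,-0.4,1],[0,0,0,0,0,-0.5,1],[0,0,0,0,0,-0.5,1],[0,0,0,0,0,-0.5,1],[0,0,0,0,0,-0.4,1],[0,0,0,0,0,-0.13,1]]'
python3 -m inch '[[0,0,0,0,0,0,1],[0,0,0,0,0,0,1]]'
python3 -c "
from h import *
st();P=pts(snap('wrist'))
for p in [(320,262),(325,372),(325,378),(325,384)]: print(p,np.round(P[p[1],p[0]],1))"
```

```text
clock: 68.27
eef_pos: [562.7, 159.5, 137.3]
tcp_rot: [3.139, 0.005, 3.046]
contact_force: [-0.8, -3.4, 0.6]
opening: 0.474
grasp_force: 90.5
clock: 68.93
eef_pos: [563.4, 160.5, 205.6]
tcp_rot: [3.137, 0.008, 3.046]
contact_force: [0.5, 0.3, -3.9]
opening: 0.476
grasp_force: 91.1
clock: 69.1
eef_pos: [562.3, 160.0, 203.1]
tcp_rot: [3.138, 0.006, 3.046]
contact_force: [-0.3, 0.3, -4.6]
opening: 0.474
grasp_force: 91.1
t 69.1 p [562.3 160.  203.1] rpy [3.138 0.006 3.046] F [-0.3  0.3 -4.6] op 0.474 g 91.1 q [ 0.27  0.3   1.74  0.    1.1  -1.2 ]
(320, 262) [540.7 160.  216.8]
(325, 372) [558.1 160.3 271.2]
(325, 378) [560.  160.1 271.7]
(325, 384) [562.1 159.9 272. ]
```

```bash
python3 -m inch '[[0,0,0,0,0,-0.1,1],[0,0,0,0.3,0,0,1],[0,0,0,0.5,0,0,1],[0,0,0,0.6,0,0,1],[0,0,0,0.6,0,0,1],[0,0,0,0.6,0,0,1],[0,0,0,0.6,0,0,1],[0,0,0,0.4,0,0,1]]'
python3 -m inch '[[0,0,0,0,-0.4,0,1],[0,0,0,0.05,-0.8,0,1],[0,0,0,0.05,-0.9,0,1],[0,0,0,0.05,-0.9,0,1],[0,0,0,0.05,-0.9,0,1],[0,0,0,0.05,-0.9,0,1],[0,0,0,0.05,-0.9,0,1],[0,0,0,0.05,-0.9,0,1]]'
python3 -m inch '[[0,0,0,0.05,-0.9,0,1],[0,0,0,0.05,-0.9,0,1],[0,0,0,0.05,-0.9,0,1],[0,0,0,0,-0.9,0,1],[0,0,0,0,-0.9,0,1],[0,0,0,0,-0.7,0,1],[0,0,0,0,0,0,1],[0,0,0,0,0,0,1]]'
python3 -c "
from h import *
st();v=[3.14159,0,3.046];go([420,-207,111],v)"
```

```text
clock: 69.82
eef_pos: [470.2, 168.4, 204.7]
tcp_rot: [3.139, 0.004, 3.046]
contact_force: [0.5, 0.1, -3.6]
opening: 0.474
grasp_force: 91.1
clock: 70.48
eef_pos: [448.0, 3.7, 204.6]
tcp_rot: [3.139, 0.006, 3.046]
contact_force: [0.9, -0.6, -4.7]
opening: 0.476
grasp_force: 91.8
clock: 71.15
eef_pos: [431.9, -124.8, 204.1]
tcp_rot: [3.138, 0.006, 3.044]
contact_force: [0.5, 0.3, -4.1]
opening: 0.48
grasp_force: 92.5
t 71.15 p [ 431.9 -124.8  204.1] rpy [3.138 0.006 3.044] F [ 0.5  0.3 -4.1] op 0.48 g 92.5 q [-0.29  0.09  2.01  0.    1.04 -1.76]
turn [ 0.001  0.002 -0.001] rows>=0.1 shift [ 0.16 -3.32  3.72] rows>=3.7
```

```bash
python3 -m inch '[[0,0,0,0.05,-0.5,0,1],[0,0,0,0.05,-0.8,0,1],[0,0,0,0.05,-0.8,0,1],[0,0,0,0,-0.8,0,1],[0,0,0,0,-0.42,0.4,1],[0,0,0,0,0,0.8,1],[0,0,0,0,0,0.8,1],[0,0,0,0,0,0.6,1]]'
python3 -m inch '[[0,0,0,0,0,0.4,1],[0,0,0,0,0,0,1],[0,0,0,0,0,0,1],[0,0,0,0,0,0,1]]'
python3 -c "
from h import *
st();v=[3.14159,0,3.046];go([420,-207,111],v)"
```

```text
clock: 71.82
eef_pos: [420.3, -205.2, 137.0]
tcp_rot: [3.138, 0.005, 3.045]
contact_force: [-0.1, 0.6, -5.2]
opening: 0.478
grasp_force: 92.7
clock: 72.15
eef_pos: [421.6, -206.0, 129.4]
tcp_rot: [3.139, 0.007, 3.046]
contact_force: [-0.4, 0.2, -3.6]
opening: 0.475
grasp_force: 92.8
t 72.15 p [ 421.6 -206.   129.4] rpy [3.139 0.007 3.046] F [-0.4  0.2 -3.6] op 0.475 g 92.8 q [-0.46  0.22  2.04  0.01  0.87 -1.94]
turn [0.001 0.002 0.   ] rows>=0.1 shift [ 0.06 -0.05  0.74] rows>=0.7
```

```bash
python3 -m inch '[[0,0,0,0,0,0.2,1],[0,0,0,0,0,0.2,1],[0,0,0,0,0,0.15,1],[0,0,0,0,0,0.1,1],[0,0,0,0,0,0,1],[0,0,0,0,0,0,1]]'
python3 -m inch '[[0,0,0,0,0,0.05,1],[0,0,0,0,0,0.04,1],[0,0,0,0,0,0,1],[0,0,0,0,0,0,1]]'
```

```text
clock: 72.65
eef_pos: [421.0, -205.9, 112.4]
tcp_rot: [3.138, 0.005, 3.046]
contact_force: [-0.9, 0.1, -3.8]
opening: 0.475
grasp_force: 92.9
clock: 72.98
eef_pos: [421.5, -206.1, 110.8]
tcp_rot: [3.139, 0.006, 3.046]
contact_force: [-0.7, 1.0, 3.5]
opening: 0.478
grasp_force: 93.7
```

Contact. Release and rise.

```bash
python3 -m inch '[[0,0,0,0,0,0,1],[0,0,0,0,0,0,0.4],[0,0,0,0,0,0,0.2],[0,0,0,0,0,0,0],[0,0,0,0,0,0,0],[0,0,0,0,0,0,0],[0,0,0,0,0,0,0],[0,0,0,0,0,0,0]]'
python3 -m inch '[[0,0,0,0,0,-0.4,0],[0,0,0,0,0,-0.9,0],[0,0,0,0,0,-0.9,0],[0,0,0,0,0,-0.9,0],[0,0,0,0,0,-0.9,0],[0,0,0,0,0,-0.9,0],[0,0,0,0,0,-0.5,0],[0,0,0,0,0,0,0]]'
python3 -m inch '[[0,0,0,0,0,0,0],[0,0,0,0,0,0,0],[0,0,0,0,0,0,0],[0,0,0,0,0,0,0],[0,0,0,0,0,0,0],[0,0,0,0,0,0,0]]'
python3 -c "
from h import *
st();d=snap('wrist','w19.png');P=pts(d);reg('tin4 lid',P,(421.,-206.),115,135,40);reg('tin3 lid',P,(521.,-206.),92,108,40);reg('tin1 lid',P,(625.,-206.),58,75,40)
d=snap('scene','s9.png');P=pts(d);X,Y,Z=P[...,0],P[...,1],P[...,2];b=P[(Z>215)&(Z<275)&(abs(X-563)<4)&(abs(Y-156)<15)];print('seat z',np.round(b.mean(0)))
reg('jar',P,(698.,-67.),60,95,50)"
```

```text
clock: 73.65
eef_pos: [421.1, -206.0, 110.3]
tcp_rot: [3.138, 0.006, 3.046]
contact_force: [-0.4, -0.3, 0.8]
opening: 1.004
grasp_force: 0.0
clock: 74.32
eef_pos: [421.8, -207.1, 248.9]
tcp_rot: [3.14, 0.011, 3.046]
contact_force: [1.4, -0.1, -0.2]
opening: 0.997
grasp_force: 0.0
clock: 74.82
eef_pos: [420.1, -206.2, 244.8]
tcp_rot: [3.138, 0.005, 3.046]
contact_force: [-0.5, -0.4, -0.8]
opening: 0.999
grasp_force: 0.0
t 74.82 p [ 420.1 -206.2  244.8] rpy [3.138 0.005 3.046] F [-0.5 -0.4 -0.8] op 0.999 g 0.0 q [-0.46  0.07  1.92  0.01  1.14 -1.94]
tin4 lid 2522 c [ 420.1 -205.1] wh [51. 50.] an 84.6 z [121. 125. 128.] px [ 421. -206.    0.]
tin3 lid 1985 c [ 520.7 -206. ] wh [51. 50.] an 83.7 z [ 96. 100. 103.] px [ 521. -206.    0.]
tin1 lid 1199 c [ 625.4 -206.7] wh [47. 48.] an 83.1 z [61. 66. 70.] px [ 625. -206.    0.]
seat z [nan nan nan]
jar few [698. -67.   0.]<string>:4: RuntimeWarning: Mean of empty slice.
  ret = um.true_divide(
```

View pics/s9.png

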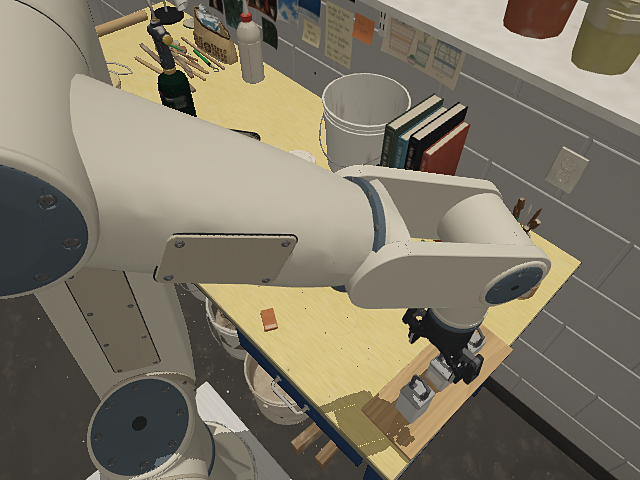

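The three tins stand upright on the board at (413,398), (440,370) and (475,340). The gripper is open, clear of them and away from everything else, and the tile at (269,319) is undisturbed. Hand in.

```bash
python3 -c "
from h import *
print(r.sign_off())"
```

```text
the job is handed in; nothing more can be done
None
```

I stood the fallen tallest tin up on the bench, weighed the three tins present (tin_1, tin_3, tin_4; tin_2 was absent) in that order, stood them all upright on the board, and handed the job in at about 75 s. I did not re-measure the empty hook, the jar or the cup at the end because the arm blocked the view.

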